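# Locate and lengthen the telescopic jar stop

### The job

Set the adjustable jar stop into the green locating bracket, its foot plate flat on the bench and pushed fully home against both steel dowels and the yellow end stop, and let go of it. Then take it again by the blue sleeve, squeeze the red spring button in flush and slide the sleeve out to its next hole, until the button pops out again, leaving the foot plate home. Leave the loose jars standing where they are.

Things in the scene. Friction and masses are not known exactly. Their poses are not given: they have to be found in the camera images.
- jarstop: adjustable jar stop, loose, about 0.7 kg (0.5 to 0.9): aluminium foot plate 170 (x) x 100 (y) x 10 mm, origin at the centre of its underside, z up. On it a black fin handle (see fin), a square 28 mm steel rail along x at z = 45 mm (top at 59 mm, x -12 to +92 mm) carrying the blue sleeve (see sleeve_front), and a steel weight at x = -70 mm, top at z = 22 mm
- fin (a point): grip point on the black fin handle at jar stop (-20, 0, 88) mm: the fin is 16 mm thick in x, 60 mm wide in y, its top at z = 105 mm; pinch it along the jar stop's x. Free gap between fin and sleeve 37 mm
- sleeve_front (a point): front end of the blue sleeve on its axis; at the start jar stop (115, 0, 45) mm; moves with the sleeve. The sleeve is 36 mm wide (y), 36 mm high (z 27 to 63 mm) and reaches 90 mm back from here in -x; in front of it a white paddle, 6 mm thick, 64 mm wide, z 25 to 85 mm
- sleeve (a joint): slide of the blue sleeve along the rail to the jar stop's +x (out), m: 0 in the first hole (start), 0.040 in the next, hard stop 0.046. Button out: locked, 0.5 mm play. Two 15 mm square holes, 40 mm apart, in its +y wall (3 mm). With the button flush it takes about 8 to 15 N to slide until the wall covers the button (about 8 mm); then the wall keeps it down until it pops out in the next hole
- button (a joint): travel of the red spring button, m: 0 out, 0.005 flush with the sleeve's outer face, about 0.008 under its wall. Presses in along the jar stop's -y (sideways, level), 2 to 4 N. It stays on the rail at x = +80 mm, it does not travel with the sleeve. A finger pad over the hole, as the fingers pinch the sleeve across its width (y), presses it flush and then travels with the sleeve
- button_tip (a point): outer end of the red button, 14 mm across with a conical nose: at jar stop (80, 23, 45) mm when out, 5 mm proud of the sleeve's +y face
- locator: green L-shaped locating bracket fixed to the bench, bars 10 mm high. Its frame is where the jar stop's frame lies when the foot plate is fully home (same origin and axes). Its bars lie along +y (out to y = 87 mm) and +x (out to x = 119 mm), behind the dowels and the end stop; the -x and -y sides are open and there is bare bench under the plate
- dowel_rear (a point): top centre of the rear steel dowel, 14 mm thick, 18 mm high, at locator (-55, 57, 18) mm; the foot plate's +y long edge goes against it
- dowel_front (a point): top centre of the front steel dowel, 14 mm thick, 18 mm high, at locator (55, 57, 18) mm; the foot plate's +y long edge goes against it
- end_stop (a point): top edge of the face of the yellow end stop, 16 mm high, y -18 to +18 mm, at locator (85, 0, 16) mm; the foot plate's +x end goes against this face
- edge_rear (a point): mid-height of the foot plate's +y edge, at jar stop (-55, 50, 5) mm: touches the rear dowel when home
- edge_front (a point): mid-height of the foot plate's +y edge, at jar stop (55, 50, 5) mm: touches the front dowel when home
- plate_end (a point): mid-height of the foot plate's +x end, at jar stop (85, 0, 5) mm: touches the end stop when home
- jar_a: open glass jar of yellow balm, 48 mm across, 44 mm high, standing; origin under its centre; bystander
- jar_b: open glass jar of yellow balm, 48 mm across, 44 mm high, standing; origin under its centre; bystander
- jar_c: yellow jar with a white lid, 48 mm across, 44 mm high, standing; origin under its centre; bystander
- jar_d: pink jar with a white lid, 48 mm across, 44 mm high, standing; origin under its centre; bystander
- jar_e: pink jar with a white lid, 48 mm across, 44 mm high, standing; origin under its centre; bystander
Things that resemble listed ones, but are neither listed nor needed, are in the scene too. What is shaped like the jarstop but purple is not meant.

How it is judged:
By the outcome, as a careful person would: the job done as asked, in the order asked, and still so for the second after the job is handed in, with the robot touching nothing.
It also fails if it takes over 58 s, if anything falls off the work surface, if the arm or the gripper's body presses on something with over 40 N, if the wrist force passes 120 N, or if a joint passes its speed limit or range.

### The arm

A 6-joint arm with a two-finger parallel gripper is mounted at the origin on the work surface. World frame = base frame: x ahead of the robot, y to its left, z up, the work surface at z = 0. Lengths are in mm, angles in rad, forces in N, time in s.
With the tool pointing down it reaches from about 350 to 925 mm from the base axis. Payload 6.4 kg.
Tool frame: the origin (TCP) lies on the centre line of the jaws, within the pads' length; the fingertips stand 8 mm ahead of it and the grasp point (between the pads) lies 11 mm behind it; z points along the fingers, y is the line along which they close (so a half turn about z gives the same grasp; the last joint's range is limited). The gripper opens to 94 mm and grips with 3 to 60 N. Pads are 16 mm wide; open, the fingers measure 119 mm over their backs; the gripper's body (75 mm by 177 mm) begins 78 mm behind the grasp point.
Start: joints at [1.104, 0.245, 1.558, -0, 1.339, -0.174], TCP at [187.609, 622.348, 213.455] pointing down, gripper open.
Joint ranges: [-3.13, 3.13], [-1.02, 2.26], [0.13, 2.54], [-0.95, 4.09], [0.21, 2.88], [-2.74, 2.74]. Speed limits (rad/s): [2.57, 2.57, 3.14, 3.14, 3.14, 3.14].

### API

Orientations are given as a unit quaternion [w, x, y, z].
In Python, from workcell import manip gives the robot as it stands.
- The arm moves only by the tool drive_tool, never from a script. Its argument "steps" is a list of rows, each an object with "turn": the turn, a rotation vector about the tool's x, y, z in units of 6 degrees (1.0 is 6 degrees), a list of three; "offset": the shift along the tool's x, y, z in units of 40 mm (1.0 is 40 mm), a list of three; "fingers": the opening, from 0 (shut) to 1 (fully open). A call has 1 to 20 rows; each row is the pose to reach, as a shift and turn from the pose commanded when the call began, along the tool's axes at that moment; what a row does not reach only later rows make up. A row lasts 1/12 s, in which the tool goes at most 41.7 mm and 7.16 degrees, less where a joint would pass 70% of its speed; a pose out of reach is approached as far as the arm can. A call with a gripper value outside its range is refused whole. The fingers move at their own pace and stop on an object; "squeeze" is the grip in N (left out, the last holds). Time passes only in rows, so rows that repeat a pose let the fingers close. It gives the time, the measured TCP pose, the force, the opening and the grip force at its end, in the units of the state.
- manip.sense(): the state, without advancing time (a new reading comes with each control period).
- manip.get_image(name): name is "scene" or "top" or "wrist"; returns a dict with "img" (480x640x3 uint8, red, green, blue), "camera_matrix" (3x3 intrinsics, pixels), "dist" ([k1, k2, p1, p2, k3] as OpenCV has them; the pictures are not rectified), "R" (3x3) and "t" (3): a world point X has camera coordinates R X + t. Camera axes: x right, y down, z forward; pixel columns grow to the right and rows downward; lengths in mm; the calibration is good to about 2 mm. A picture is of the moment at which its call begins. There is no depth.
- manip.close_job(): hands the job in; it is judged then, once.
The state is a dict: "clock": time; "joints": joint angles; "joint_velocities": joint speeds; "tau": joint torques, N m; "ee_pos": TCP position; "tool_rot": TCP orientation; "force": force on the tool from outside, world axes, zero at the start; "ft_torque": the same for the moment, N m; "grip_width": finger opening in mm; "gripper_force": force on a finger pad.
Only numpy, scipy, OpenCV 4.12 (cv2) and the standard library are available. Lean on these libraries where they do the work, as an engineer would, in place of code of your own. Each camera call takes 0.05 s, during which the arm holds its last target. There are 200 camera calls.

## Working session

There is one attempt and no reset: what is moved stays moved. The work goes in short steps, Python scripts to look and compute and a tool call to move; the robot and the scene stay as the last step left them, time stands still between calls to the robot, and variables do not carry over. Pictures are saved under pics/ and viewed, at most 10 in all, crops included, and the job is handed in when it is done.

Besides the shell and the picture viewer there is one more tool, called after ">>>" as name(argument=value, ...) on one line, values as JSON. drive_tool: Moves the arm, as the interface text tells. Its arguments: {"type":"object","properties":{"steps":{"type":"array","items":{"type":"object","properties":{"turn":{"type":"array","items":{"type":"number"}},"offset":{"type":"array","items":{"type":"number"}},"fingers":{"type":"number"}}}},"squeeze":{"type":"number"}},"required":["steps"]}

```bash
ls; mkdir -p pics; cat > h.py <<'E'
import numpy as np, cv2
from workcell import manip
def ray(im,px):
    p=cv2.undistortPoints(np.array([[px]],float),np.array(im["camera_matrix"],float),np.array(im["dist"],float))[0,0]
    R=np.array(im["R"]);t=np.array(im["t"]).ravel()
    return -R.T@t, R.T@np.array([p[0],p[1],1.])
def onz(im,px,z):
    c,d=ray(im,px); return c+d*(z-c[2])/d[2]
def proj(im,X):
    R=np.array(im["R"],float);t=np.array(im["t"],float).ravel()
    return cv2.projectPoints(np.array(X,float).reshape(-1,1,3),cv2.Rodrigues(R)[0],t,np.array(im["camera_matrix"],float),np.array(im["dist"],float))[0].reshape(-1,2)
def save(im,n): cv2.imwrite("pics/"+n,im["img"][:,:,::-1])
E
python3 - <<'E'
from h import *
import pickle
ims={n:manip.get_image(n) for n in ("top","scene")}
pickle.dump(ims,open("ims.pkl","wb"))
for n in ims: save(ims[n],n+"0.png"); c,d=ray(ims[n],(320,240)); print(n,c,d)
s=manip.sense(); print(s)
E
```

```text
pics
top [ 332.94843898   97.83768327 1223.22915332] [ 0.20142208 -0.01390236 -0.97951565]
scene [1089.51037489  439.18304433  760.15157922] [-0.57634311 -0.3867375  -0.71995951]
{'clock': 0.1, 'joints': array([ 1.10392065e+00,  2.45692353e-01,  1.55882346e+00, -4.60636714e-05,
        1.33866913e+00, -1.74054728e-01]), 'joint_velocities': array([ 0.00187158, -0.0035173 , -0.00230457,  0.00162149,  0.00017573,
       -0.00065215]), 'tau': array([ 9.34896457e-05, -4.16910982e+01, -3.15525055e+01,  6.86907512e-02,
        3.09790391e-02, -5.48225751e-05]), 'ee_pos': array([187.3793586 , 621.89409217, 212.52561627]), 'tool_rot': array([-2.29523267e-04,  1.45882653e-01,  9.89301581e-01, -7.62672045e-04]), 'force': array([ 0.6313723 ,  0.09745103, -0.15870216]), 'ft_torque': array([-0.04019435, -0.01086894,  0.05373087]), 'gripper_force': 0.0, 'grip_width': 94.07507327060775}
```

View pics/top0.png

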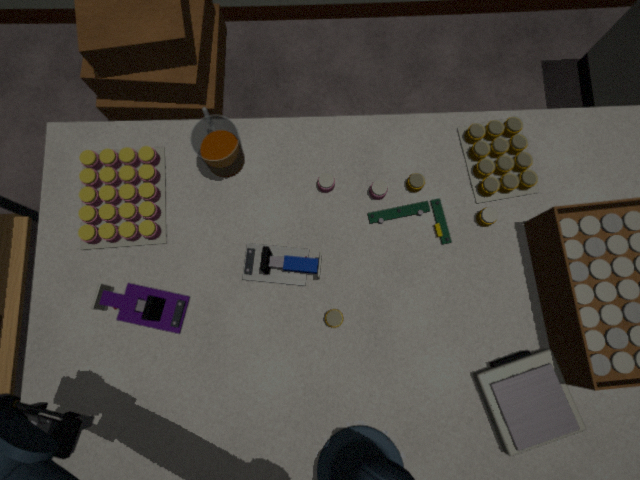

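View pics/scene0.png

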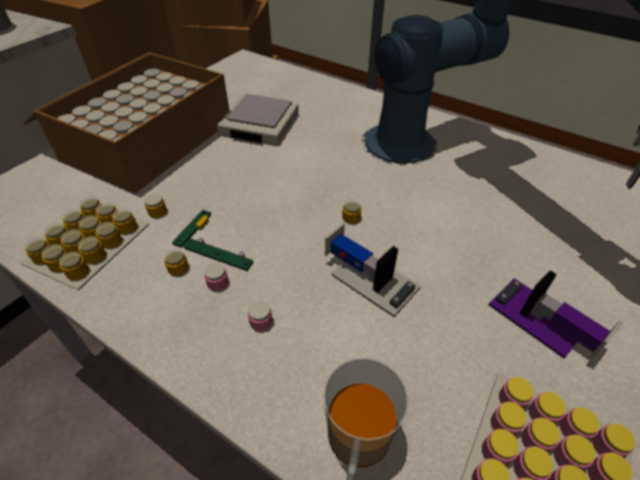

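Top view: the candidates are the jar stop with blue sleeve at (282,265) and a purple look-alike at (143,305). The blue and aluminium one fits, because purple is excluded. The green bracket is at (412,215), with its yellow stop at (438,230). In the scene view the jar stop is at (372,270) and the bracket at (212,240). I'll confirm both in an enlarged crop.

```bash
python3 - <<'E'
from h import *
import pickle
ims=pickle.load(open("ims.pkl","rb"))
T,S=ims["top"],ims["scene"]
def crop(im,x,y,w=100,h=75): return cv2.resize(im["img"][y:y+h,x:x+w],(400,300),interpolation=cv2.INTER_CUBIC)
o=np.vstack([np.hstack([crop(T,232,228),crop(T,360,170)]),np.hstack([crop(S,320,222),crop(S,165,200)])])
cv2.imwrite("pics/crop1.png",o[:,:,::-1])
for n,im in ims.items():
  hsv=cv2.cvtColor(im["img"],cv2.COLOR_RGB2HSV)
  for c,lo,hi in (("blue",(100,150,60),(125,255,255)),("green",(60,120,30),(90,255,255)),("yellow",(22,200,130),(32,255,255)),("red",(0,170,100),(6,255,255))):
    m=cv2.inRange(hsv,lo,hi); k,_,st,ce=cv2.connectedComponentsWithStats(m)
    for i in range(1,k):
      if st[i,4]>12 and not (c=="yellow" and st[i,4]>120):
        print(n,c,ce[i].round(1),st[i],onz(im,ce[i],{"blue":63,"green":10,"yellow":16,"red":45}[c]).round(0), [np.round(x,1).tolist() for x in cv2.minAreaRect(cv2.findNonZero((cv2.connectedComponents(m)[1]==i).astype(np.uint8)))[:2]])
E
```

```text
top blue [300.3 263.7] [283 256  35  16 438] [511. 134.  63.] [[300.2, 263.8], [33.6, 13.0]]
top green [440.4 220.2] [431 200  20  44 246] [ 628. -249.   10.] [[440.4, 221.3], [44.0, 8.3]]
top green [398.4 211.9] [368 202  61  21 429] [ 655. -136.   10.] [[398.1, 212.1], [9.0, 60.2]]
scene blue [351.1 247.8] [331 234  41  28 480] [513. 134.  63.] [[350.9, 247.6], [39.7, 12.9]]
scene green [187.2 232.3] [174 213  29  33 216] [ 647. -243.   10.] [[189.9, 230.2], [7.9, 40.4]]
scene green [217.7 254. ] [186 240  66  29 563] [ 658. -134.   10.] [[218.2, 254.3], [67.0, 9.6]]
scene yellow [201.5 220.5] [197 216  10  10  42] [ 602. -239.   16.] [[201.5, 220.5], [2.8, 11.3]]
```

View pics/crop1.png

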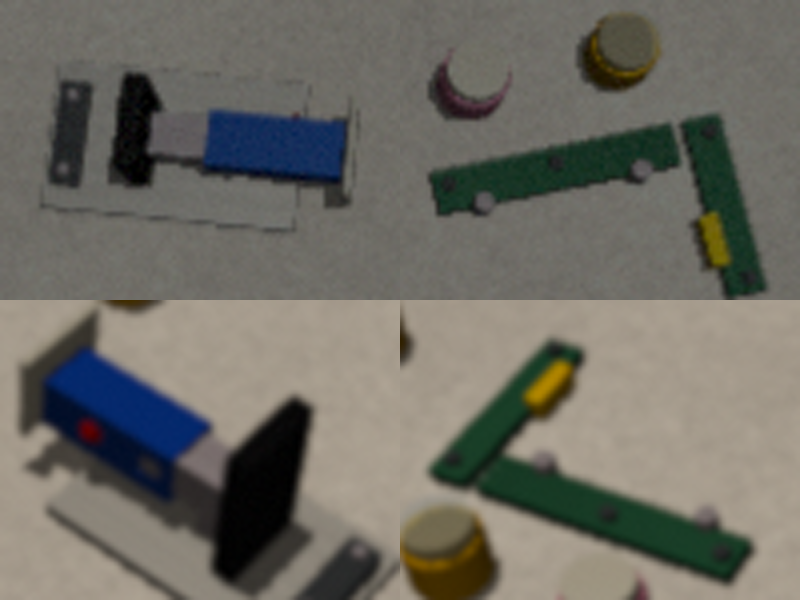

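Crops: the top-left one is the jar stop with blue sleeve, black fin and red button on its upper (+y) side. The top-right one is the bracket, with dowels at full-picture (381,221) and (420,212.5) and the yellow stop at (438,230). Both are confirmed, so next I'll compute poses.

```bash
cat >> h.py <<'E'
def fit2(loc,wor):
    loc=np.array(loc,float)[:,:2];wor=np.array(wor,float)[:,:2]
    a,b=loc.mean(0),wor.mean(0); p=(loc-a);q=(wor-b)
    th=np.arctan2((p[:,0]*q[:,1]-p[:,1]*q[:,0]).sum(),(p*q).sum())
    R=np.array([[np.cos(th),-np.sin(th)],[np.sin(th),np.cos(th)]])
    return b-R@a,th,(wor-(loc@R.T+b-R@a)).round(1)
E
python3 - <<'E'
from h import *
import pickle
ims=pickle.load(open("ims.pkl","rb"));T,S=ims["top"],ims["scene"]
f=lambda x,y,X,Y:(x/4+X-.4,y/4+Y-.4)
pl=[f(*p,232,228) for p in ((62,65),(308,82),(42,207),(295,229))]
loc=[(-85,50),(85,50),(-85,-50),(85,-50)]
print("jar",fit2(loc,[onz(T,p,10) for p in pl]))
d=[f(84,203,360,170),f(241,170,360,170)]
print("loc top",fit2([(-55,57),(55,57)],[onz(T,p,18) for p in d]))
d=[f(307,217,165,200),f(143,162,165,200)]
print("loc scene",fit2([(-55,57),(55,57)],[onz(S,p,18) for p in d]))
g=[(440.4,220.2)]
print(onz(S,f(80,90,320,222),63), onz(T,(300.3,263.7),63),onz(S,(351.1,247.8),63))
# jars
for n,p in (("c/pink",(474,72)),("y",(622,42))): print(n,onz(T,f(p[0]-400,p[1],360,170),44))
for p in ((326,183),(378,188),(415,181),(486,216),(333,317)): print(p,onz(T,p,44).round())
m=manip.sense(); print(m["ee_pos"])
from scipy.spatial.transform import Rotation as Ro
q=m["tool_rot"];print(Ro.from_quat(np.roll(q,-1)).as_matrix().round(3))
im=manip.get_image("wrist");c,dd=ray(im,(320,240));print(c,dd,im["camera_matrix"])
E
```

```text
jar (array([520.29605138, 201.19265382]), np.float64(-1.6816536877559791), array([[-2.1, -1.9],
       [ 0.4,  0.9],
       [ 1.2,  0.1],
       [ 0.6,  0.9]]))
loc top (array([ 584.55584401, -149.44065022]), np.float64(-1.3871337328136786), array([[ 0. , -0.3],
       [-0. ,  0.3]]))
loc scene (array([ 586.65860749, -148.15346677]), np.float64(-1.3812169987640677), array([[-0. ,  0.1],
       [ 0. , -0.1]]))
[517.67925993 107.23430366  63.        ] [510.84274218 133.76117895  63.        ] [513.02339651 133.85874943  63.        ]
c/pink [715.02850169 -79.4734994   44.        ]
y [ 733.09827758 -180.05336361   44.        ]
(326, 183) [732.  60.  44.]
(378, 188) [714. -79.  44.]
(415, 181) [ 731. -180.   44.]
(486, 216) [ 628. -360.   44.]
(333, 317) [374.  54.  44.]
[187.3793586  621.89409217 212.52561627]
[[-0.957  0.289 -0.001]
 [ 0.289  0.957 -0.001]
 [ 0.    -0.002 -1.   ]]
[123.49883893 642.45504047 384.91775002] [ 0.22402892 -0.05572277 -0.97308393] [[334.52613475   0.         315.43595643]
 [  0.         334.52613475 239.86050465]
 [  0.           0.           1.        ]]
```

>>> drive_tool(steps=[{"offset":[-5.0,-3.3,0],"turn":[0,0,-0.8],"fingers":1},{"offset":[-5.0,-3.3,0],"turn":[0,0,-0.8],"fingers":1},{"offset":[-5.0,-3.3,0],"turn":[0,0,-0.8],"fingers":1},{"offset":[-5.0,-3.3,0],"turn":[0,0,-0.8],"fingers":1},{"offset":[-5.0,-3.3,0],"turn":[0,0,-0.8],"fingers":1},{"offset":[-5.0,-3.3,0],"turn":[0,0,-0.8],"fingers":1},{"offset":[-10.9,-7.18,0],"turn":[0,0,-1.73],"fingers":1},{"offset":[-10.9,-7.18,0],"turn":[0,0,-1.73],"fingers":1},{"offset":[-10.9,-7.18,0],"turn":[0,0,-1.73],"fingers":1},{"offset":[-10.9,-7.18,0],"turn":[0,0,-1.73],"fingers":1},{"offset":[-10.9,-7.18,0],"turn":[0,0,-1.73],"fingers":1},{"offset":[-10.9,-7.18,0],"turn":[0,0,-1.73],"fingers":1},{"offset":[-10.9,-7.18,0],"turn":[0,0,-1.73],"fingers":1},{"offset":[-10.9,-7.18,0],"turn":[0,0,-1.73],"fingers":1},{"offset":[-10.9,-7.18,0],"turn":[0,0,-1.73],"fingers":1},{"offset":[-10.9,-7.18,0],"turn":[0,0,-1.73],"fingers":1}])

```text
clock: 1.48
ee_pos: [521.6, 221.9, 213.1]
tool_rot: [-0.0, 0.056, 0.998, 0.0]
force: [-0.2, 0.0, -1.2]
grip_width: 94.2
gripper_force: 0.0
```

```bash
python3 - <<'E'
from h import *
import pickle
im=manip.get_image("wrist");save(im,"w1.png");pickle.dump(im,open("w1.pkl","wb"))
s=manip.sense();print(s["clock"],s["ee_pos"],s["tool_rot"],s["joints"])
E
```

```text
1.5333 [521.27915898 222.39256137 213.17057627] [-3.97180790e-04  5.51963539e-02  9.98475439e-01  5.58130580e-05] [ 2.03084713e-01  5.22118284e-02  1.77355815e+00  3.21162709e-04
  1.31656218e+00 -1.25734365e+00]
```

View pics/w1.png

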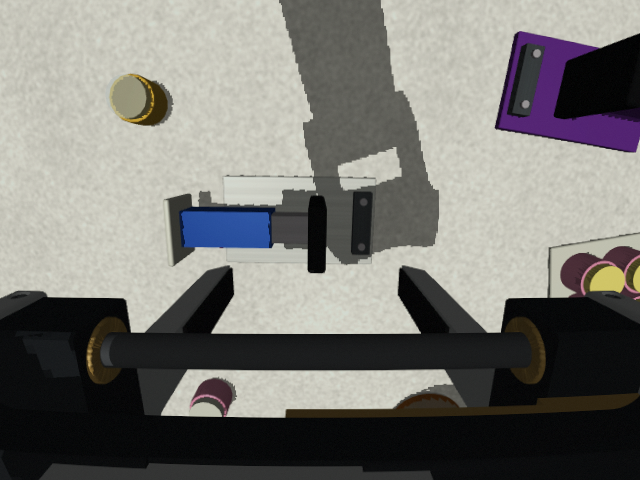

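The wrist view shows the jar stop from above. Plate corners are near (224,177), (376,178), (226,262) and (374,264), the fin is at (317,234), and the sleeve's top spans (182-272, 208-247).

```bash
cat >> h.py <<'E'
from scipy.spatial.transform import Rotation as Ro
def totool(s,dw,dth=0):
    R=Ro.from_quat(np.roll(s["tool_rot"],-1)).as_matrix()
    print("offset units",(R.T@np.array(dw)/40).round(3),"turnz units",round(-np.degrees(dth)/6,3))
E
python3 - <<'E'
from h import *
import pickle
im=pickle.load(open("w1.pkl","rb"))
print("plate",fit2([(85,-50),(-85,-50),(85,50)],[onz(im,p,10) for p in ((224,177),(376,178.5),(226,262))]))
print("sleeve",fit2([(25,-18),(115,-18),(25,18),(112,18)],[onz(im,p,63) for p in ((271,208),(182,211),(272,247),(183.5,247))]))
hsv=cv2.cvtColor(im["img"],cv2.COLOR_RGB2HSV)
m=cv2.inRange(hsv,(0,0,0),(180,255,30));m[:, :290]=0;m[:,345:]=0;m[:180]=0;m[280:]=0
c=max(cv2.findContours(m,0,2)[0],key=cv2.contourArea);r=cv2.minAreaRect(c);print("fin",r,onz(im,r[0],100))
s=manip.sense();R=Ro.from_quat(np.roll(s["tool_rot"],-1)).as_matrix();print(R.round(3))
E
```

```text
plate (array([520.18013209, 204.30687893]), np.float64(-1.7018652072307932), array([[ 1.1,  0.9],
       [-0.5, -0.2],
       [-0.6, -0.7]]))
sleeve (array([517.07504915, 205.05471306]), np.float64(-1.6792243888199492), array([[-2. ,  0.3],
       [ 0.6,  2.5],
       [ 1. , -0.3],
       [ 0.5, -2.5]]))
fin ((317.0, 234.0), (76.0, 18.0), 90.0) [517.07410157 224.70952319 100.        ]
[[-0.994  0.11  -0.001]
 [ 0.11   0.994  0.   ]
 [ 0.001  0.    -1.   ]]
```

>>> drive_tool(steps=[{"offset":[0,0.03,1.0],"fingers":1},{"offset":[0,0.03,2.0],"fingers":1},{"offset":[0,0.03,2.7],"fingers":1},{"offset":[0,0.03,3.2],"fingers":1},{"offset":[0,0.03,3.38],"fingers":1},{"offset":[0,0.03,3.38],"fingers":1},{"offset":[0,0.03,3.38],"fingers":0.1},{"offset":[0,0.03,3.38],"fingers":0.1},{"offset":[0,0.03,3.38],"fingers":0.1},{"offset":[0,0.03,3.38],"fingers":0.1},{"offset":[0,0.03,3.38],"fingers":0.1},{"offset":[0,0.03,3.38],"fingers":0.1},{"offset":[0,0.03,3.38],"fingers":0.1},{"offset":[0,0.03,3.38],"fingers":0.1},{"offset":[0,0.03,3.38],"fingers":0.1},{"offset":[0,0.03,3.38],"fingers":0.1}], squeeze=40)

```text
invalid input
```

>>> drive_tool(steps=[{"offset":[0,0.03,1.0],"turn":[0,0,0],"fingers":1},{"offset":[0,0.03,2.0],"turn":[0,0,0],"fingers":1},{"offset":[0,0.03,2.7],"turn":[0,0,0],"fingers":1},{"offset":[0,0.03,3.2],"turn":[0,0,0],"fingers":1},{"offset":[0,0.03,3.38],"turn":[0,0,0],"fingers":1},{"offset":[0,0.03,3.38],"turn":[0,0,0],"fingers":1},{"offset":[0,0.03,3.38],"turn":[0,0,0],"fingers":0.1},{"offset":[0,0.03,3.38],"turn":[0,0,0],"fingers":0.1},{"offset":[0,0.03,3.38],"turn":[0,0,0],"fingers":0.1},{"offset":[0,0.03,3.38],"turn":[0,0,0],"fingers":0.1},{"offset":[0,0.03,3.38],"turn":[0,0,0],"fingers":0.1},{"offset":[0,0.03,3.38],"turn":[0,0,0],"fingers":0.1},{"offset":[0,0.03,3.38],"turn":[0,0,0],"fingers":0.1},{"offset":[0,0.03,3.38],"turn":[0,0,0],"fingers":0.1},{"offset":[0,0.03,3.38],"turn":[0,0,0],"fingers":0.1},{"offset":[0,0.03,3.38],"turn":[0,0,0],"fingers":0.1}], squeeze=40)

```text
clock: 2.87
ee_pos: [522.3, 222.7, 78.2]
tool_rot: [-0.0, 0.056, 0.998, -0.0]
force: [0.4, -0.5, 0.5]
grip_width: 30.7
gripper_force: 0.0
```

>>> drive_tool(steps=[{"offset":[0,0,0],"turn":[0,0,0],"fingers":0.1},{"offset":[0,0,0],"turn":[0,0,0],"fingers":0.1},{"offset":[0,0,0],"turn":[0,0,0],"fingers":0.1},{"offset":[0,0,0],"turn":[0,0,0],"fingers":0.1},{"offset":[0,0,0],"turn":[0,0,0],"fingers":0.1},{"offset":[0,0,0],"turn":[0,0,0],"fingers":0.1},{"offset":[0,0,0],"turn":[0,0,0],"fingers":0.1},{"offset":[0,0,0],"turn":[0,0,0],"fingers":0.1}])

```text
clock: 3.53
ee_pos: [522.2, 222.8, 78.2]
tool_rot: [-0.0, 0.056, 0.998, 0.0]
force: [0.1, 0.4, -0.7]
grip_width: 15.7
gripper_force: 40.0
```

>>> drive_tool(steps=[{"offset":[0,0,-0.5],"turn":[0,0,0],"fingers":0.1},{"offset":[0,0,-1.0],"turn":[0,0,0],"fingers":0.1},{"offset":[0,0,-1.25],"turn":[0,0,0],"fingers":0.1},{"offset":[-0.1,-0.4,-1.25],"turn":[0,0,-0.1],"fingers":0.1},{"offset":[-0.25,-1.0,-1.25],"turn":[0,0,-0.3],"fingers":0.1},{"offset":[-0.4,-1.7,-1.25],"turn":[0,0,-0.5],"fingers":0.1},{"offset":[-0.6,-2.5,-1.25],"turn":[0,0,-0.8],"fingers":0.1},{"offset":[-0.8,-3.3,-1.25],"turn":[0,0,-1.1],"fingers":0.1},{"offset":[-1.0,-4.1,-1.25],"turn":[0,0,-1.4],"fingers":0.1},{"offset":[-1.2,-4.9,-1.25],"turn":[0,0,-1.7],"fingers":0.1},{"offset":[-1.4,-5.7,-1.25],"turn":[0,0,-2.0],"fingers":0.1},{"offset":[-1.6,-6.5,-1.25],"turn":[0,0,-2.3],"fingers":0.1},{"offset":[-1.75,-7.2,-1.25],"turn":[0,0,-2.5],"fingers":0.1},{"offset":[-1.87,-7.8,-1.25],"turn":[0,0,-2.7],"fingers":0.1},{"offset":[-1.95,-8.2,-1.25],"turn":[0,0,-2.8],"fingers":0.1},{"offset":[-1.98,-8.34,-1.25],"turn":[0,0,-2.85],"fingers":0.1},{"offset":[-1.98,-8.34,-1.25],"turn":[0,0,-2.85],"fingers":0.1},{"offset":[-1.98,-8.34,-1.25],"turn":[0,0,-2.85],"fingers":0.1}])

```text
clock: 5.03
ee_pos: [563.2, -116.8, 127.4]
tool_rot: [-0.001, -0.093, 0.996, 0.001]
force: [-0.5, 0.0, -6.2]
grip_width: 15.8
gripper_force: 40.0
```

```bash
python3 - <<'E'
from h import *
import pickle
ims={n:manip.get_image(n) for n in ("wrist","top","scene")}
pickle.dump(ims,open("im2.pkl","wb"))
w=ims["wrist"]["img"]; f=lambda n,x,y:cv2.resize(ims[n]["img"][y:y+75,x:x+100],(400,300),interpolation=cv2.INTER_CUBIC)
o=np.vstack([cv2.resize(w,(800,600))[150:450],np.hstack([f("top",350,170),f("scene",170,195)])])
cv2.imwrite("pics/p2.png",o[:,:,::-1])
s=manip.sense();print(s["ee_pos"],s["tool_rot"],s["joints"],s["force"])
E
```

```text
[ 563.53484003 -116.2658929   127.89322876] [-3.36292994e-04 -9.39539521e-02  9.95576425e-01  3.52775366e-04] [-4.00565739e-01  1.65932058e-01  1.81519441e+00  3.28856673e-04
  1.16139312e+00 -2.15967860e+00] [ 0.06157588  0.43893264 -6.19552053]
```

View pics/p2.png

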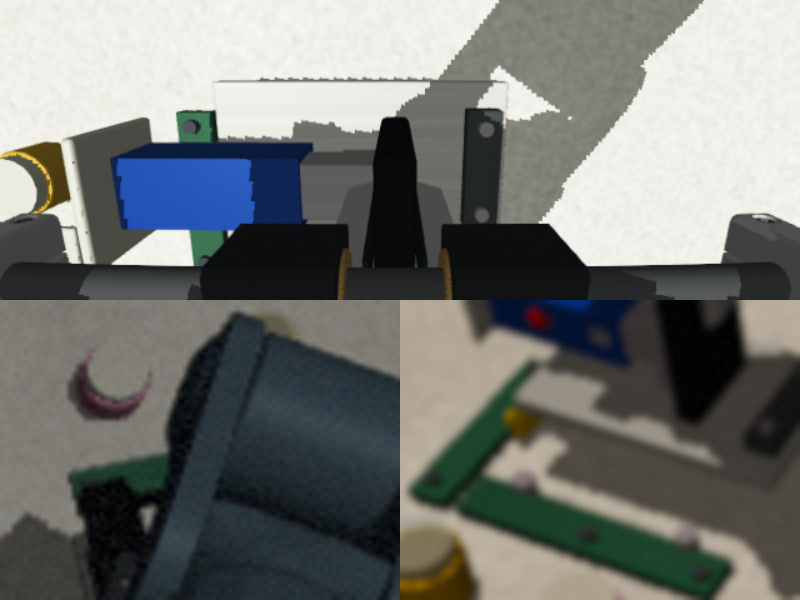

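The wrist view shows the plate held level with its edges parallel to the bracket bars. The scene view shows the plate short of the dowels at (525,480) and (685,538) and of the yellow stop, on the open side. Lowering.

>>> drive_tool(steps=[{"offset":[0,0,0.4],"turn":[0,0,0],"fingers":0.1},{"offset":[0,0,0.8],"turn":[0,0,0],"fingers":0.1},{"offset":[0,0,1.05],"turn":[0,0,0],"fingers":0.1},{"offset":[0,0,1.15],"turn":[0,0,0],"fingers":0.1},{"offset":[0,0,1.2],"turn":[0,0,0],"fingers":0.1},{"offset":[0,0,1.23],"turn":[0,0,0],"fingers":0.1},{"offset":[0,0,1.25],"turn":[0,0,0],"fingers":0.1},{"offset":[0,0,1.25],"turn":[0,0,0],"fingers":0.1},{"offset":[0,0,1.25],"turn":[0,0,0],"fingers":0.1}])

```text
clock: 5.93
ee_pos: [564.3, -117.8, 79.0]
tool_rot: [0.001, -0.093, 0.996, -0.0]
force: [0.4, -0.1, -6.3]
grip_width: 15.9
gripper_force: 40.0
```

>>> drive_tool(steps=[{"offset":[0,0,0.02],"turn":[0,0,0],"fingers":0.1},{"offset":[0,0,0.03],"turn":[0,0,0],"fingers":0.1},{"offset":[0,0,0.03],"turn":[0,0,0],"fingers":0.1},{"offset":[-0.05,0,0.03],"turn":[0,0,0],"fingers":0.1},{"offset":[-0.1,0,0.03],"turn":[0,0,0],"fingers":0.1},{"offset":[-0.15,0,0.03],"turn":[0,0,0],"fingers":0.1},{"offset":[-0.2,0,0.03],"turn":[0,0,0],"fingers":0.1},{"offset":[-0.25,0,0.03],"turn":[0,0,0],"fingers":0.1},{"offset":[-0.25,0,0.03],"turn":[0,0,0],"fingers":0.1}])

```text
clock: 6.68
ee_pos: [574.4, -116.3, 78.2]
tool_rot: [0.0, -0.093, 0.996, -0.001]
force: [-3.2, -0.4, 5.9]
grip_width: 16.1
gripper_force: 40.0
```

>>> drive_tool(steps=[{"offset":[-0.04,0,-0.01],"turn":[0,0,0],"fingers":0.1},{"offset":[-0.08,0,-0.01],"turn":[0,0,0],"fingers":0.1},{"offset":[-0.11,0,-0.01],"turn":[0,0,0],"fingers":0.1},{"offset":[-0.11,0,-0.01],"turn":[0,0,0],"fingers":0.1}])

```text
clock: 7.02
ee_pos: [578.3, -115.4, 78.2]
tool_rot: [0.0, -0.093, 0.996, -0.0]
force: [-5.4, -0.5, 5.8]
grip_width: 15.8
gripper_force: 40.0
```

>>> drive_tool(steps=[{"offset":[-0.03,0,0],"turn":[0,0,0],"fingers":0.1},{"offset":[-0.06,0,0],"turn":[0,0,0],"fingers":0.1},{"offset":[-0.06,0,0],"turn":[0,0,0],"fingers":0.1}])

```text
clock: 7.27
ee_pos: [579.2, -115.2, 78.5]
tool_rot: [-0.002, -0.093, 0.996, -0.0]
force: [-10.7, -1.3, 11.7]
grip_width: 15.7
gripper_force: 40.0
```

>>> drive_tool(steps=[{"offset":[0.01,0,-0.012],"turn":[0,0,0],"fingers":0.1},{"offset":[0.01,-0.05,-0.012],"turn":[0,0,0],"fingers":0.1},{"offset":[0.01,-0.1,-0.012],"turn":[0,0,0],"fingers":0.1},{"offset":[0.01,-0.15,-0.012],"turn":[0,0,0],"fingers":0.1},{"offset":[0.01,-0.2,-0.012],"turn":[0,0,0],"fingers":0.1},{"offset":[0.01,-0.25,-0.012],"turn":[0,0,0],"fingers":0.1},{"offset":[0.01,-0.29,-0.012],"turn":[0,0,0],"fingers":0.1},{"offset":[0.01,-0.29,-0.012],"turn":[0,0,0],"fingers":0.1}])

```text
clock: 7.93
ee_pos: [580.4, -122.9, 78.8]
tool_rot: [-0.003, -0.093, 0.996, 0.003]
force: [-13.4, 12.5, 14.8]
grip_width: 15.9
gripper_force: 40.0
```

```bash
python3 - <<'E'
from h import *
s=manip.sense();print(s["ee_pos"],s["tool_rot"],s["force"],s["ft_torque"],s["gripper_force"])
E
```

```text
[ 580.41060284 -122.87855557   78.7667336 ] [-0.00258277 -0.09334015  0.99562571  0.00322249] [-13.35442595  12.48149831  14.76323931] [ 1.72651131  2.26609142 -0.16553071] 40.009551644325256
```

>>> drive_tool(steps=[{"offset":[0.05,0,-0.02],"turn":[0,0,0],"fingers":0.1},{"offset":[0.06,0,-0.03],"turn":[0,0,0],"fingers":0.1},{"offset":[0.06,0,-0.03],"turn":[0,0,0],"fingers":0.1},{"offset":[0.06,0,-0.03],"turn":[0,0,0],"fingers":0.1}])

```text
clock: 8.27
ee_pos: [579.6, -126.3, 78.3]
tool_rot: [-0.0, -0.093, 0.996, 0.0]
force: [0.8, -0.1, -4.8]
grip_width: 16.0
gripper_force: 40.0
```

```bash
python3 - <<'E'
from h import *
s=manip.sense();print(s["ee_pos"],s["tool_rot"],s["force"],s["ft_torque"],s["gripper_force"])
im=manip.get_image("scene");w=manip.get_image("wrist")
a=cv2.resize(im["img"][185:285,150:283],(800,600),interpolation=cv2.INTER_CUBIC)
cv2.imwrite("pics/p3.png",a[:,:,::-1])
E
```

```text
[ 579.63517569 -126.30565378   78.33619531] [-8.34445584e-05 -9.31636070e-02  9.95650790e-01  2.00924610e-04] [ 0.78344053 -0.11215012 -4.78797556] [0.20728897 0.02969691 0.01525761] 39.98407781124115
```

View pics/p3.png

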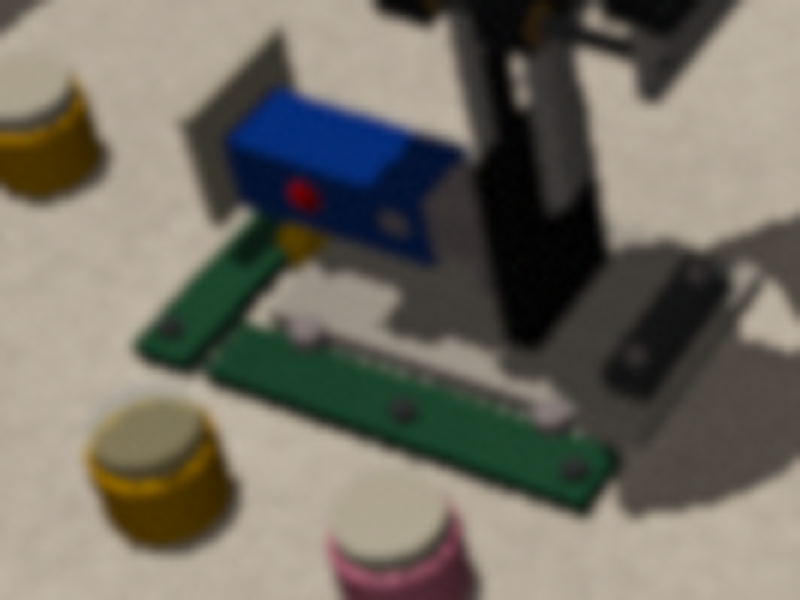

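The scene crop shows the plate edge close to both dowels at (303,335) and (550,410), with a small gap left to the yellow stop at (300,240). It was friction holding it, not the stop. Continuing along +x with little down-force.

>>> drive_tool(steps=[{"offset":[0,-0.03,0.005],"turn":[0,0,0],"fingers":0.1},{"offset":[0,-0.06,0.005],"turn":[0,0,0],"fingers":0.1},{"offset":[0,-0.09,0.005],"turn":[0,0,0],"fingers":0.1},{"offset":[0,-0.12,0.005],"turn":[0,0,0],"fingers":0.1},{"offset":[0,-0.12,0.005],"turn":[0,0,0],"fingers":0.1}])

```text
clock: 8.78
ee_pos: [580.4, -130.1, 78.8]
tool_rot: [-0.0, -0.093, 0.996, 0.001]
force: [0.9, 5.8, -3.4]
grip_width: 15.6
gripper_force: 40.0
```

>>> drive_tool(steps=[{"offset":[0,-0.03,0.0],"turn":[0,0,0],"fingers":0.1},{"offset":[0,-0.05,0.0],"turn":[0,0,0],"fingers":0.1},{"offset":[0,-0.05,0.0],"turn":[0,0,0],"fingers":0.1},{"offset":[0,-0.05,0.0],"turn":[0,0,0],"fingers":0.1}])

```text
clock: 9.12
ee_pos: [580.6, -130.4, 79.0]
tool_rot: [-0.001, -0.093, 0.996, 0.003]
force: [-2.0, 9.6, 0.1]
grip_width: 15.4
gripper_force: 40.0
```

>>> drive_tool(steps=[{"offset":[-0.02,0.01,0.0],"turn":[0,0,0],"fingers":0.1},{"offset":[-0.04,0.01,0.0],"turn":[0,0,0],"fingers":0.1},{"offset":[-0.07,0.01,0.0],"turn":[0,0,0],"fingers":0.1},{"offset":[-0.07,0.01,0.0],"turn":[0,0,0],"fingers":0.1},{"offset":[-0.07,0.01,0.0],"turn":[0,0,0],"fingers":0.1}])

```text
clock: 9.53
ee_pos: [581.7, -130.1, 79.1]
tool_rot: [-0.003, -0.093, 0.996, 0.003]
force: [-7.3, 7.9, 4.6]
grip_width: 15.5
gripper_force: 40.0
```

```bash
python3 - <<'E'
from h import *
s=manip.sense();print(s["ee_pos"],s["tool_rot"],s["force"],s["ft_torque"],s["gripper_force"])
E
```

```text
[ 581.71013709 -130.0522902    79.05102965] [-0.0027987  -0.09305466  0.99565379  0.00255466] [-7.32528572  7.90945505  4.58460333] [ 1.62545126  1.60505918 -0.29125691] 39.99799311161041
```

>>> drive_tool(steps=[{"offset":[0,0,-0.01],"turn":[0,0,0],"fingers":0.1},{"offset":[0,0,-0.01],"turn":[0,0,0],"fingers":0.1},{"offset":[-0.02,-0.02,-0.01],"turn":[0,0,0],"fingers":0.1},{"offset":[-0.04,-0.04,-0.01],"turn":[0,0,0],"fingers":0.1},{"offset":[-0.04,-0.04,-0.01],"turn":[0,0,0],"fingers":0.1},{"offset":[-0.04,-0.04,-0.01],"turn":[0,0,0],"fingers":0.1}], squeeze=12)

```text
clock: 10.03
ee_pos: [582.3, -130.1, 79.3]
tool_rot: [-0.004, -0.094, 0.996, 0.004]
force: [-13.3, 13.2, 8.7]
grip_width: 15.9
gripper_force: 12.0
```

```bash
python3 - <<'E'
from h import *
s=manip.sense();print(s["ee_pos"],s["tool_rot"],s["force"],s["ft_torque"],s["gripper_force"])
E
```

```text
[ 582.32849804 -130.05003028   79.30852114] [-0.00449857 -0.0935473   0.99559684  0.00394853] [-13.34958131  13.22276345   8.68597334] [2.37972128e+00 2.41000999e+00 4.74542816e-04] 11.960040405392647
```

>>> drive_tool(steps=[{"offset":[0.02,0.02,0],"turn":[0,0,0],"fingers":0.1},{"offset":[0.04,0.04,0],"turn":[0,0,0],"fingers":0.1},{"offset":[0.045,0.045,0],"turn":[0,0,0],"fingers":0.1},{"offset":[0.045,0.045,0],"turn":[0,0,0],"fingers":0.1}])

```text
clock: 10.37
ee_pos: [582.0, -130.0, 79.2]
tool_rot: [-0.002, -0.093, 0.996, 0.002]
force: [-4.5, 7.7, 1.0]
grip_width: 16.1
gripper_force: 12.0
```

```bash
python3 - <<'E'
from h import *
s=manip.sense();print(s["ee_pos"],s["tool_rot"],s["force"],s["ft_torque"],s["gripper_force"],s["grip_width"])
E
```

```text
[ 581.99015299 -130.04624763   79.19531064] [-0.00192324 -0.09330142  0.9956337   0.00216579] [-4.51119986  7.66977479  0.96832622] [ 1.55070638  1.07865555 -0.03508885] 11.974550038576126 16.119967049049716
```

>>> drive_tool(steps=[{"offset":[0.01,0.015,0],"turn":[0,0,0],"fingers":0.3},{"offset":[0.01,0.015,0],"turn":[0,0,0],"fingers":0.6},{"offset":[0.01,0.015,0],"turn":[0,0,0],"fingers":1},{"offset":[0.01,0.015,0],"turn":[0,0,0],"fingers":1},{"offset":[0.01,0.015,0],"turn":[0,0,0],"fingers":1},{"offset":[0.01,0.015,-0.5],"turn":[0,0,0],"fingers":1},{"offset":[0.01,0.015,-1.2],"turn":[0,0,0],"fingers":1},{"offset":[0.01,0,-2],"turn":[0,0,0],"fingers":1},{"offset":[0.01,-0.6,-2.6],"turn":[0,0,0],"fingers":1},{"offset":[0.01,-1.2,-3],"turn":[0,0,0],"fingers":1},{"offset":[0.01,-1.2,-3],"turn":[0,0,0],"fingers":1},{"offset":[0.01,-1.2,-3],"turn":[0,0,0],"fingers":1}])

```text
clock: 11.37
ee_pos: [592.7, -180.5, 200.6]
tool_rot: [0.001, -0.092, 0.996, -0.001]
force: [-0.0, 0.0, -0.4]
grip_width: 92.1
gripper_force: 0.0
```

```bash
python3 - <<'E'
from h import *
import pickle
s=manip.sense();print(s["ee_pos"],s["tool_rot"],s["force"],s["joints"])
im=manip.get_image("scene");w=manip.get_image("wrist");pickle.dump(w,open("w4.pkl","wb"))
a=cv2.resize(im["img"][190:270,150:285],(506,300),interpolation=cv2.INTER_CUBIC)
b=np.zeros((600,800,3),np.uint8);b[300:,:506]=a
b[:300]=cv2.resize(w["img"][120:300,80:560],(800,300),interpolation=cv2.INTER_CUBIC)
cv2.imwrite("pics/p4.png",b[:,:,::-1])
E
```

```text
[ 592.66624009 -180.54184465  200.64379622] [ 1.16386467e-03 -9.24159327e-02  9.95719533e-01 -7.43117671e-04] [-0.04779115  0.01169809 -0.39078713] [-4.78458258e-01  1.84768770e-01  1.65218208e+00  7.91817942e-06
  1.30188007e+00 -2.23435284e+00]
```

View pics/p4.png

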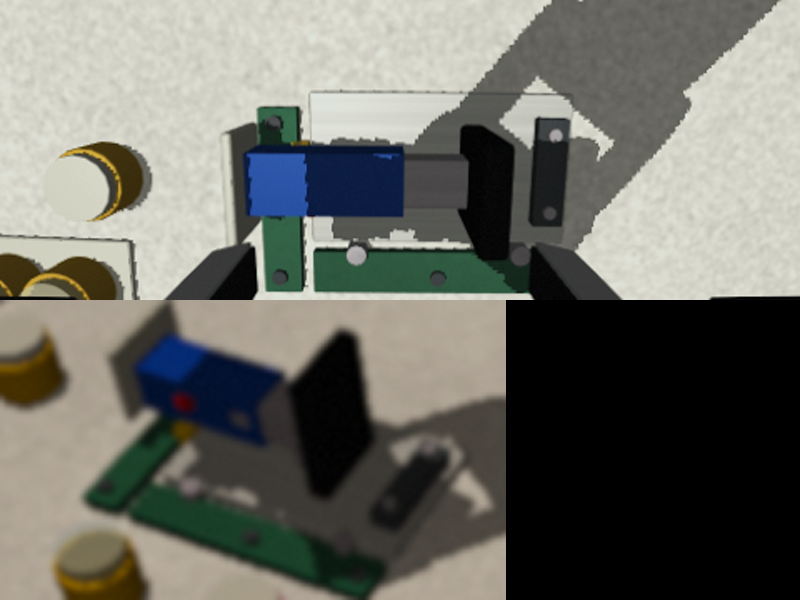

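Wrist view: the plate's +y edge is against the dowels at (356,255) and (520,257), and its +x end is at the yellow stop under the sleeve. The part stands flat, released and home. Next I turn 90° and go above the button.

>>> drive_tool(steps=[{"offset":[0,-0.6,0],"turn":[0,0,1],"fingers":1},{"offset":[0,-1.21,0],"turn":[0,0,2.1],"fingers":1},{"offset":[0,-1.21,0],"turn":[0,0,3.2],"fingers":1},{"offset":[0,-1.21,0],"turn":[0,0,4.3],"fingers":1},{"offset":[0,-1.21,0],"turn":[0,0,5.4],"fingers":1},{"offset":[0,-1.21,0],"turn":[0,0,6.5],"fingers":1},{"offset":[0,-1.21,0],"turn":[0,0,7.6],"fingers":1},{"offset":[0,-1.21,0],"turn":[0,0,8.7],"fingers":1},{"offset":[0,-1.21,0],"turn":[0,0,9.8],"fingers":1},{"offset":[0,-1.21,0],"turn":[0,0,10.9],"fingers":1},{"offset":[0,-1.21,0],"turn":[0,0,12],"fingers":1},{"offset":[0,-1.21,0],"turn":[0,0,13],"fingers":1},{"offset":[0,-1.21,0.4],"turn":[0,0,14],"fingers":1},{"offset":[0,-1.21,0.8],"turn":[0,0,14.7],"fingers":1},{"offset":[0,-1.21,1.0],"turn":[0,0,15],"fingers":1},{"offset":[0,-1.21,1.0],"turn":[0,0,15],"fingers":1},{"offset":[0,-1.21,1.0],"turn":[0,0,15],"fingers":1}])

```text
clock: 12.88
ee_pos: [600.1, -225.5, 157.6]
tool_rot: [-0.002, 0.637, 0.771, -0.0]
force: [-0.8, -0.2, 0.3]
grip_width: 93.9
gripper_force: 0.0
```

```bash
python3 - <<'E'
from h import *
import pickle
s=manip.sense();print(s["ee_pos"],s["tool_rot"],s["force"],s["joints"])
w=manip.get_image("wrist");pickle.dump(w,open("w5.pkl","wb"));save(w,"w5.png")
J=np.array([585.7,-149.7]);u=np.array([.186,-.9826]);v=np.array([.9826,.186])
X=[(*(J+a*u+b*v),z) for a,b,z in ((115,-18,63),(115,18,63),(25,-18,63),(25,18,63),(80,23,45),(-20,-30,105),(-20,30,105))]
print(proj(w,X).round(0).tolist())
E
```

```text
[ 600.1134892  -225.51586959  157.59565948] [-1.67512816e-03  6.37349470e-01  7.70573026e-01 -2.43982333e-04] [-0.81851453 -0.17350739  0.32634537] [-5.36031899e-01  2.79021283e-01  1.62272685e+00  3.71512662e-05
  1.24322994e+00 -7.24730522e-01]
[[295.0, 288.0], [337.0, 288.0], [293.0, 181.0], [339.0, 181.0], [342.0, 243.0], [269.0, 114.0], [363.0, 114.0]]
```

View pics/w5.png

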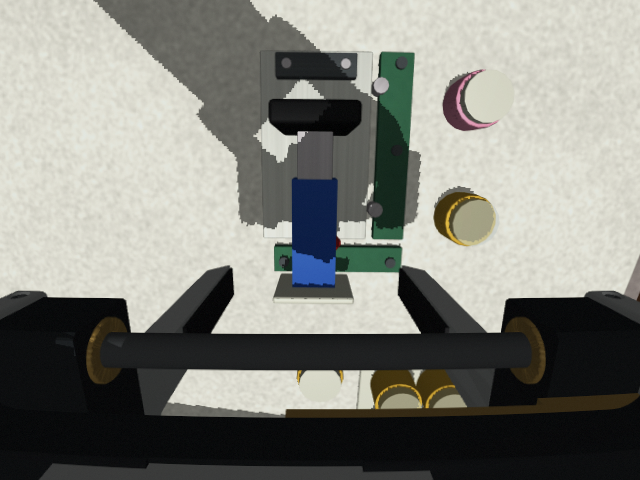

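The wrist view puts the sleeve's top at (292-337, 180-287), within 1 px of prediction, and the button at (339,243). I'll check numerically that the plate's right edge, about (372,80) to (366,235), touches the dowels at (381,86) and (375,210).

```bash
python3 - <<'E'
from h import *
import pickle
w=pickle.load(open("w5.pkl","rb"))
J=np.array([585.7,-149.7]);u=np.array([.186,-.9826]);v=np.array([.9826,.186])
loc=lambda p,z:((onz(w,p,z)[:2]-J)@np.array([u,v]).T).round(1)
print("dowels",loc((381,86),18),loc((375,210),18))
for p in ((372.5,56),(372,70),(369,140),(366,225),(365.5,237)): print(p,loc(p,10))
print("end",loc((300,238),10),loc((262,237),10),loc((261,52),10))
g=cv2.cvtColor(w["img"],cv2.COLOR_RGB2GRAY)
for y in (60,75,86,100,150,180,195,210,225,232): print(y,g[y,358:386].tolist())
E
```

```text
dowels [-55.1  56.6] [54.3 55.3]
(372.5, 56) [-81.9  49.6]
(372, 70) [-70.2  49.5]
(369, 140) [-9.7 48.7]
(366, 225) [70.2 48.6]
(365.5, 237) [82.2 48.5]
end [ 83.3 -15.8] [ 82.4 -53.2] [-85.2 -48.9]
60 [196, 201, 206, 205, 204, 202, 202, 203, 203, 203, 203, 204, 207, 201, 172, 225, 226, 224, 222, 221, 202, 43, 33, 68, 82, 80, 79, 79]
75 [203, 206, 208, 206, 205, 204, 205, 205, 206, 205, 205, 207, 212, 181, 199, 218, 221, 220, 220, 219, 68, 23, 52, 81, 82, 83, 83, 83]
86 [205, 208, 209, 208, 206, 207, 206, 208, 208, 207, 209, 213, 197, 117, 54, 73, 170, 185, 183, 182, 181, 181, 182, 184, 181, 180, 179, 177]
100 [44, 76, 89, 93, 94, 94, 94, 95, 96, 95, 96, 98, 91, 101, 106, 106, 104, 177, 211, 116, 27, 61, 81, 83, 82, 83, 83, 82]
150 [94, 93, 91, 92, 94, 95, 97, 94, 94, 95, 90, 94, 107, 109, 108, 108, 102, 69, 23, 30, 36, 36, 34, 34, 35, 33, 33, 33]
180 [92, 90, 90, 91, 94, 94, 91, 92, 92, 91, 100, 110, 108, 106, 106, 94, 39, 23, 34, 33, 34, 34, 34, 34, 34, 35, 32, 33]
195 [91, 91, 91, 92, 94, 92, 90, 102, 146, 181, 225, 224, 203, 108, 101, 56, 22, 29, 34, 34, 33, 33, 33, 32, 32, 30, 32, 31]
210 [91, 89, 90, 92, 90, 88, 88, 86, 63, 46, 61, 78, 76, 75, 74, 73, 75, 76, 77, 77, 75, 76, 76, 75, 65, 31, 32, 31]
225 [214, 216, 218, 219, 214, 211, 212, 182, 214, 222, 222, 222, 224, 211, 28, 37, 77, 71, 31, 31, 32, 31, 31, 31, 32, 34, 32, 32]
232 [215, 215, 219, 217, 213, 211, 205, 178, 228, 229, 229, 228, 223, 157, 29, 57, 82, 80, 80, 82, 81, 81, 82, 81, 81, 80, 83, 81]
```

Both dowels touch the edge: the centre-to-edge distance is about 7 mm at each. Lowering over the sleeve at the button.

>>> drive_tool(steps=[{"offset":[-0.04,0,0.5],"turn":[0,0,0],"fingers":1},{"offset":[-0.06,0,1.2],"turn":[0,0,0],"fingers":1},{"offset":[-0.06,0,1.9],"turn":[0,0,0],"fingers":1},{"offset":[-0.06,0,2.5],"turn":[0,0,0],"fingers":1},{"offset":[-0.06,0,2.9],"turn":[0,0,0],"fingers":1},{"offset":[-0.06,0,3.08],"turn":[0,0,0],"fingers":0.8},{"offset":[-0.06,0,3.08],"turn":[0,0,0],"fingers":0.6},{"offset":[-0.06,0,3.08],"turn":[0,0,0],"fingers":0.55},{"offset":[-0.06,0,3.08],"turn":[0,0,0],"fingers":0.55},{"offset":[-0.06,0,3.08],"turn":[0,0,0],"fingers":0.55}], squeeze=15)

```text
clock: 13.77
ee_pos: [602.6, -229.8, 38.1]
tool_rot: [0.002, 0.638, 0.77, 0.0]
force: [0.2, -1.3, 0.2]
grip_width: 64.0
gripper_force: 0.0
```

```bash
python3 - <<'E'
from h import *
s=manip.sense();p=s["ee_pos"];print(p,s["tool_rot"],s["force"],s["grip_width"],s["clock"])
J=np.array([585.7,-149.7]);u=np.array([.186,-.9826]);v=np.array([.9826,.186]);print((p[:2]-J)@u,(p[:2]-J)@v)
E
```

```text
[ 602.59866409 -229.82895159   38.08049645] [1.59178711e-03 6.37998397e-01 7.70036007e-01 2.44986282e-04] [ 0.2169182  -1.27046513  0.20491384] 63.98208307725624 13.7667
81.87785935484429 1.7006423364702499
```

>>> drive_tool(steps=[{"offset":[0.04,-0.035,0.1],"turn":[0,0,0],"fingers":0.55},{"offset":[0.04,-0.035,0.1],"turn":[0,0,0],"fingers":0.55},{"offset":[0.04,-0.035,0.1],"turn":[0,0,0],"fingers":0.45},{"offset":[0.04,-0.035,0.1],"turn":[0,0,0],"fingers":0.4},{"offset":[0.04,-0.035,0.1],"turn":[0,0,0],"fingers":0.3},{"offset":[0.04,-0.035,0.1],"turn":[0,0,0],"fingers":0.3},{"offset":[0.04,-0.035,0.1],"turn":[0,0,0],"fingers":0.3},{"offset":[0.04,-0.035,0.1],"turn":[0,0,0],"fingers":0.3},{"offset":[0.04,-0.035,0.1],"turn":[0,0,0],"fingers":0.3}], squeeze=15)

```text
clock: 14.52
ee_pos: [599.2, -227.9, 32.2]
tool_rot: [-0.001, 0.638, 0.77, -0.0]
force: [-5.2, -0.0, 4.4]
grip_width: 36.1
gripper_force: 15.0
```

```bash
python3 - <<'E'
from h import *
s=manip.sense();p=s["ee_pos"];print(p,s["tool_rot"],s["force"],s["grip_width"],s["gripper_force"])
J=np.array([585.7,-149.7]);u=np.array([.186,-.9826]);v=np.array([.9826,.186]);print((p[:2]-J)@u,(p[:2]-J)@v)
E
```

```text
[ 599.15514468 -227.91372595   32.21211694] [-6.68830161e-04  6.38086361e-01  7.69964417e-01 -3.80589450e-04] [-5.24939875 -0.01433119  4.42563885] 36.09478072911617 15.00112507740176
79.3554640297752 -1.3267278664009925
```

>>> drive_tool(steps=[{"offset":[0,0,0],"turn":[0,0,0],"fingers":0.3},{"offset":[0,0,0],"turn":[0,0,0],"fingers":0.3},{"offset":[-0.04,0,0],"turn":[0,0,0],"fingers":0.3},{"offset":[-0.08,0,0],"turn":[0,0,0],"fingers":0.3},{"offset":[-0.12,0,0],"turn":[0,0,0],"fingers":0.3},{"offset":[-0.16,0,0],"turn":[0,0,0],"fingers":0.3},{"offset":[-0.2,0,0],"turn":[0,0,0],"fingers":0.3},{"offset":[-0.24,0,0],"turn":[0,0,0],"fingers":0.3},{"offset":[-0.28,0,0],"turn":[0,0,0],"fingers":0.3},{"offset":[-0.28,0,0],"turn":[0,0,0],"fingers":0.3}], squeeze=35)

```text
clock: 15.35
ee_pos: [601.3, -239.3, 32.2]
tool_rot: [-0.0, 0.638, 0.77, -0.001]
force: [-5.4, -1.9, 3.0]
grip_width: 35.9
gripper_force: 35.0
```

```bash
cat > st.py <<'E'
from h import *
s=manip.sense();p=s["ee_pos"];print(p,s["tool_rot"],s["force"],s["grip_width"],s["gripper_force"])
J=np.array([585.7,-149.7]);u=np.array([.186,-.9826]);v=np.array([.9826,.186]);print((p[:2]-J)@u,(p[:2]-J)@v)
w=manip.get_image("scene");hsv=cv2.cvtColor(w["img"],cv2.COLOR_RGB2HSV)
m=cv2.inRange(hsv,(100,150,40),(125,255,255));k,_,q,c=cv2.connectedComponentsWithStats(m);i=1+np.argmax(q[1:,4]);print("blue",c[i],q[i])
m=cv2.inRange(hsv,(0,150,70),(8,255,255));m[:, :150]=0;m[:,260:]=0;print("red",cv2.countNonZero(m),cv2.mean(np.argwhere(m)) if m.any() else 0)
E
python3 st.py
```

```text
[ 601.25386967 -239.34228102   32.19237413] [-3.88372361e-04  6.38073389e-01  7.69975190e-01 -6.37588612e-04] [-5.39226052 -1.91812115  3.02508831] 35.92883570670277 34.99817132949829
90.97552508744319 -1.3902319286730755
blue [206.06111111 212.22777778] [194 201  27  26 360]
red 0 0
```

>>> drive_tool(steps=[{"offset":[-0.05,0,0],"turn":[0,0,0],"fingers":0.3},{"offset":[-0.1,0,0],"turn":[0,0,0],"fingers":0.3},{"offset":[-0.15,0,0],"turn":[0,0,0],"fingers":0.3},{"offset":[-0.2,0,0],"turn":[0,0,0],"fingers":0.3},{"offset":[-0.25,0,0],"turn":[0,0,0],"fingers":0.3},{"offset":[-0.3,0,0],"turn":[0,0,0],"fingers":0.3},{"offset":[-0.35,0,0],"turn":[0,0,0],"fingers":0.3},{"offset":[-0.4,0,0],"turn":[0,0,0],"fingers":0.3},{"offset":[-0.45,0,0],"turn":[0,0,0],"fingers":0.3},{"offset":[-0.5,0,0],"turn":[0,0,0],"fingers":0.3},{"offset":[-0.54,0,0],"turn":[0,0,0],"fingers":0.3},{"offset":[-0.58,0,0],"turn":[0,0,0],"fingers":0.3},{"offset":[-0.61,0,0],"turn":[0,0,0],"fingers":0.3},{"offset":[-0.61,0,0],"turn":[0,0,0],"fingers":0.3}])

```text
clock: 16.57
ee_pos: [605.8, -264.0, 32.3]
tool_rot: [0.0, 0.638, 0.77, -0.001]
force: [-4.4, -3.9, 2.3]
grip_width: 35.5
gripper_force: 35.0
```

```bash
python3 st.py
```

```text
[ 605.83002575 -263.95993211   32.27199236] [ 1.07118632e-04  6.38019153e-01  7.70019856e-01 -9.85103535e-04] [-4.35887964 -3.93945076  2.25031158] 35.543711740725826 34.993501491844654
116.01599407668475 -1.4725840667331864
blue [196.94397759 209.23809524] [185 198  27  26 357]
red 0 0
```

>>> drive_tool(steps=[{"offset":[-0.02,0,0],"turn":[0,0,0],"fingers":0.3},{"offset":[-0.04,0,0],"turn":[0,0,0],"fingers":0.3},{"offset":[-0.06,0,0],"turn":[0,0,0],"fingers":0.3},{"offset":[-0.08,0,0],"turn":[0,0,0],"fingers":0.3},{"offset":[-0.1,0,0],"turn":[0,0,0],"fingers":0.3},{"offset":[-0.1,0,0],"turn":[0,0,0],"fingers":0.3}])

```text
clock: 17.12
ee_pos: [606.4, -267.3, 32.2]
tool_rot: [-0.001, 0.638, 0.77, -0.001]
force: [-5.6, -1.1, 4.2]
grip_width: 35.5
gripper_force: 35.0
```

```bash
python3 st.py; python3 - <<'E'
from h import *
im=manip.get_image("scene")
cv2.imwrite("pics/p6.png",cv2.resize(im["img"][170:290,130:290],(800,600),interpolation=cv2.INTER_CUBIC)[:,:,::-1])
E
```

```text
[ 606.39708341 -267.25789874   32.18205974] [-5.53188105e-04  6.38035821e-01  7.70006215e-01 -6.42594465e-04] [-5.59915712 -1.13232587  4.21079641] 35.524504664828946 34.99612586572766
119.36204881326398 -1.5288150086646644
blue [195.65507246 208.57681159] [184 198  27  26 345]
red 0 0
```

View pics/p6.png

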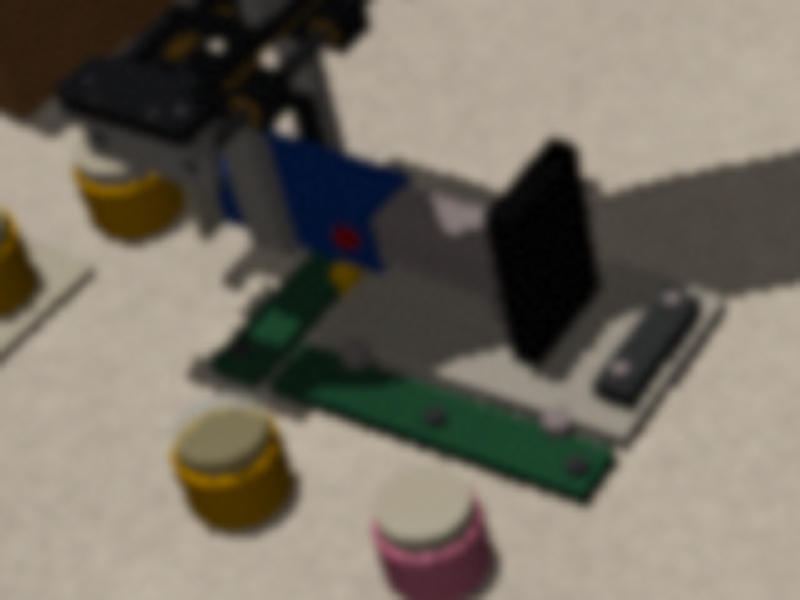

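The red button shows in the second hole at (345,238), and the plate sits at the dowels and stop. A small extra push should confirm the lock.

>>> drive_tool(steps=[{"offset":[-0.02,0,0],"turn":[0,0,0],"fingers":0.3},{"offset":[-0.04,0,0],"turn":[0,0,0],"fingers":0.3},{"offset":[-0.06,0,0],"turn":[0,0,0],"fingers":0.3},{"offset":[-0.06,0,0],"turn":[0,0,0],"fingers":0.3}])

```text
clock: 17.55
ee_pos: [606.7, -268.6, 32.1]
tool_rot: [-0.002, 0.638, 0.77, -0.0]
force: [-6.4, 2.8, 6.0]
grip_width: 35.8
gripper_force: 35.0
```

```bash
python3 st.py
```

```text
[ 606.68131785 -268.57361487   32.12025299] [-1.50955425e-03  6.38015067e-01  7.70022389e-01 -1.27164084e-04] [-6.42670094  2.84076619  5.98295866] 35.837287156209236 34.99948242679238
120.7077390952498 -1.4942494448152932
blue [195.15517241 208.36206897] [183 197  27  26 348]
red 0 0
```

>>> drive_tool(steps=[{"offset":[-0.03,0,0],"turn":[0,0,0],"fingers":0.3},{"offset":[-0.06,0,0],"turn":[0,0,0],"fingers":0.3},{"offset":[-0.06,0,0],"turn":[0,0,0],"fingers":0.3},{"offset":[-0.06,0,0],"turn":[0,0,0],"fingers":0.3}])

```text
clock: 17.93
ee_pos: [606.8, -269.1, 31.9]
tool_rot: [-0.003, 0.638, 0.77, 0.001]
force: [-7.1, 7.4, 8.1]
grip_width: 35.8
gripper_force: 35.0
```

```bash
python3 st.py
```

```text
[ 606.78374044 -269.06720012   31.89273504] [-3.16491406e-03  6.38023251e-01  7.70010228e-01  7.50303268e-04] [-7.12796958  7.39094072  8.10447628] 35.81700301221174 35.00424139201641
121.21178656103685 -1.4854158702973017
blue [194.95930233 208.42151163] [183 198  27  25 344]
red 0 0
```

>>> drive_tool(steps=[{"offset":[0.03,-0.01,-0.01],"turn":[0,0,0],"fingers":0.3},{"offset":[0.05,-0.015,-0.02],"turn":[0,0,0],"fingers":0.3},{"offset":[0.05,-0.015,-0.02],"turn":[0,0,0],"fingers":0.3},{"offset":[0.05,-0.015,-0.02],"turn":[0,0,0],"fingers":0.45},{"offset":[0.05,-0.015,-0.02],"turn":[0,0,0],"fingers":0.6},{"offset":[0.05,-0.015,-0.02],"turn":[0,0,0],"fingers":0.7},{"offset":[0.05,-0.015,-0.02],"turn":[0,0,0],"fingers":0.7},{"offset":[0.05,-0.015,-0.02],"turn":[0,0,0],"fingers":0.7},{"offset":[0.05,-0.015,-0.5],"turn":[0,0,0],"fingers":0.7},{"offset":[0.05,-0.015,-1.2],"turn":[0,0,0],"fingers":0.7},{"offset":[0.05,-0.015,-2],"turn":[0,0,0],"fingers":0.7},{"offset":[0.05,-0.015,-2.8],"turn":[0,0,0],"fingers":0.7},{"offset":[-0.2,-0.015,-3.5],"turn":[0,0,0],"fingers":0.7},{"offset":[-0.2,-0.015,-3.5],"turn":[0,0,0],"fingers":0.7},{"offset":[-0.2,-0.015,-3.5],"turn":[0,0,0],"fingers":0.7}], squeeze=10)

```text
clock: 19.23
ee_pos: [610.0, -280.6, 174.6]
tool_rot: [0.002, 0.638, 0.77, 0.0]
force: [-0.6, 0.9, 0.5]
grip_width: 65.7
gripper_force: 0.0
```

```bash
python3 - <<'E'
from h import *
import pickle
s=manip.sense();print(s["ee_pos"],s["force"],s["clock"])
im=manip.get_image("scene");w=manip.get_image("wrist");pickle.dump(w,open("w7.pkl","wb"))
b=np.hstack([cv2.resize(im["img"][180:270,150:270],(400,300),interpolation=cv2.INTER_CUBIC),cv2.resize(w["img"][0:300,180:580],(400,300))])
cv2.imwrite("pics/p7.png",cv2.resize(b,(800,300))[:,:,::-1])
E
```

```text
[ 610.04642025 -280.63051113  174.61012968] [-0.6205562   0.91130794  0.53143003] 19.2333
```

View pics/p7.png

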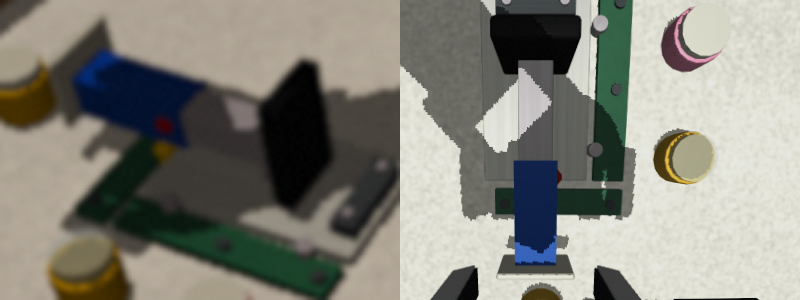

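The wrist view shows the button popped out of the sleeve's side at (558,177). The plate's edge lies at the dowels at (600,23) and (595,149), and the jars are standing. One last numerical check of the plate before handing in.

```bash
python3 - <<'E'
from h import *
import pickle
w=pickle.load(open("w7.pkl","rb"))
J=np.array([585.7,-149.7]);u=np.array([.186,-.9826]);v=np.array([.9826,.186])
loc=lambda p,z:((onz(w,p,z)[:2]-J)@np.array([u,v]).T).round(1)
g=cv2.cvtColor(w["img"],cv2.COLOR_RGB2GRAY)
for y in (10,23,40,60,149,165,172): print(y,g[y,360:392].tolist())
print("colA x=290",g[170:195,290].tolist(),"x=350",g[170:195,350].tolist())
X=lambda a,b,z:(*(J+a*u+b*v),z)
print(proj(w,[X(-55,50,10),X(55,50,10),X(85,50,10),X(85,-20,10),X(85,-20,16),X(-55,57,18),X(55,57,18),X(80,23,45),X(155,0,63)]).round(1).tolist())
E
```

```text
10 [203, 202, 201, 203, 204, 203, 203, 204, 208, 198, 180, 208, 222, 220, 219, 219, 217, 209, 80, 27, 72, 81, 81, 82, 81, 82, 82, 81, 80, 80, 81, 82]
23 [37, 128, 205, 205, 206, 207, 206, 206, 210, 200, 198, 171, 77, 137, 177, 177, 176, 173, 173, 174, 176, 178, 177, 177, 176, 173, 175, 173, 105, 83, 82, 84]
40 [208, 208, 208, 208, 210, 210, 211, 211, 210, 184, 191, 225, 224, 222, 222, 222, 186, 49, 43, 72, 83, 82, 82, 82, 83, 83, 82, 83, 82, 82, 83, 82]
60 [212, 212, 210, 213, 215, 214, 214, 217, 202, 173, 225, 226, 226, 226, 225, 219, 129, 30, 66, 85, 84, 84, 85, 84, 83, 82, 83, 83, 82, 83, 82, 83]
149 [94, 97, 95, 94, 93, 91, 78, 50, 59, 81, 83, 84, 82, 80, 80, 83, 83, 82, 83, 82, 80, 82, 68, 43, 35, 35, 34, 34, 34, 33, 34, 34]
165 [94, 95, 94, 93, 93, 91, 94, 114, 116, 116, 115, 103, 59, 24, 31, 33, 33, 33, 33, 33, 34, 33, 34, 34, 33, 33, 34, 32, 31, 32, 32, 32]
172 [93, 95, 95, 92, 90, 89, 94, 115, 113, 115, 115, 99, 38, 23, 34, 34, 34, 33, 34, 34, 34, 35, 49, 73, 79, 85, 69, 35, 35, 34, 34, 33]
colA x=290 [98, 98, 98, 100, 98, 99, 98, 99, 97, 91, 89, 101, 105, 107, 106, 108, 105, 85, 47, 35, 36, 37, 35, 35, 37] x=350 [94, 94, 93, 94, 93, 92, 93, 94, 94, 86, 91, 108, 110, 110, 112, 114, 114, 110, 75, 34, 36, 36, 36, 36, 35]
[[371.9, 27.7], [368.6, 150.8], [367.6, 182.0], [296.9, 182.0], [296.5, 182.4], [381.2, 24.3], [377.2, 150.6], [343.3, 178.8], [317.4, 266.1]]
```

```bash
cat > gap.py <<'E'
from h import *
import pickle,sys
J=np.array([585.7,-149.7]);u=np.array([.186,-.9826]);v=np.array([.9826,.186])
def gap(w):
    loc=lambda p,z:((onz(w,p,z)[:2]-J)@np.array([u,v]).T)
    G=cv2.cvtColor(w["img"],cv2.COLOR_RGB2GRAY).astype(float)
    P=lambda a,b:proj(w,[(*(J+a*u+b*v),10)])[0]
    for a in (-82,-75,-68,-40,-30,-20,-10,0,10,20,30,40,66,72,78):
        y=P(a,50)[1]; yi=int(round(y)); x0=P(a,50)[0]
        if yi<1: continue
        r=G[yi]; lo=int(x0)-6; d=np.abs(np.diff(r))
        # plate edge: strongest step in window; bar: first strong fall after
        e=lo+np.argmax(d[lo:lo+8]); b0=e+3; b=b0+np.argmin(np.diff(r)[b0:b0+9])
        pe,pb=loc((e+.5,yi),10),loc((b+.5,yi),10)
        print(a,e,b,pe.round(1),pb.round(1),"gap",(pb-pe)[1].round(1))
for f in sys.argv[1:]: print(f); gap(pickle.load(open(f,"rb")))
E
python3 gap.py w5.pkl w7.pkl
```

```text
w5.pkl
-82 372 379 [-81.9  49.6] [-82.   55.8] gap 6.2
-75 372 377 [-75.3  49.8] [-75.3  54.3] gap 4.5
-68 370 378 [-67.7  48.3] [-67.8  55.4] gap 7.2
-40 370 376 [-39.6  49.1] [-39.6  54.6] gap 5.5
-30 370 376 [-30.   49.4] [-30.   54.9] gap 5.5
-20 370 376 [-20.3  49.7] [-20.4  55.3] gap 5.5
-10 369 375 [-9.7 49.2] [-9.7 54.7] gap 5.6
0 369 375 [ 0.2 49.5] [ 0.2 55.1] gap 5.6
10 368 374 [10.3 48.9] [10.2 54.5] gap 5.6
20 368 374 [20.4 49.2] [20.4 54.9] gap 5.7
30 369 373 [29.7 50.5] [29.7 54.3] gap 3.8
40 367 370 [40.1 49. ] [40.1 51.8] gap 2.9
66 365 371 [66.3 47.9] [66.2 53.8] gap 5.8
72 365 371 [72.2 48.1] [72.2 54. ] gap 5.9
78 365 371 [78.2 48.4] [78.2 54.2] gap 5.9
w7.pkl
-75 370 377 [-75.   48.2] [-75.   54.6] gap 6.3
-68 370 377 [-68.2  48.4] [-68.3  54.7] gap 6.4
-40 368 376 [-40.1  47.2] [-40.2  54.6] gap 7.4
-30 369 375 [-29.8  48.4] [-29.8  54. ] gap 5.6
-20 369 374 [-20.2  48.7] [-20.2  53.3] gap 4.7
-10 367 375 [-9.6 47.1] [-9.7 54.6] gap 7.5
0 368 374 [ 0.1 48.3] [ 0.1 54. ] gap 5.7
10 368 374 [10.  48.6] [ 9.9 54.3] gap 5.7
20 368 373 [19.9 48.9] [19.9 53.6] gap 4.8
30 368 373 [30.  49.2] [30. 54.] gap 4.8
40 367 373 [40.2 48.5] [40.1 54.3] gap 5.8
66 366 372 [65.6 48.3] [65.6 54.2] gap 5.9
72 366 371 [72.4 48.5] [72.3 53.4] gap 4.9
78 366 371 [78.2 48.7] [78.2 53.6] gap 4.9
```

Rear edge may have opened by a fraction of a millimetre. I'll re-measure from the same viewpoint as before the slide.

>>> drive_tool(steps=[{"offset":[0.7,0,0.2],"turn":[0,0,0],"fingers":0.9},{"offset":[1.4,0,0.4],"turn":[0,0,0],"fingers":1},{"offset":[1.4,0,0.4],"turn":[0,0,0],"fingers":1},{"offset":[1.4,0,0.4],"turn":[0,0,0],"fingers":1},{"offset":[1.4,0,0.4],"turn":[0,0,0],"fingers":1}])

```text
clock: 19.75
ee_pos: [598.1, -224.4, 154.9]
tool_rot: [-0.001, 0.638, 0.77, -0.0]
force: [0.0, -0.1, 0.1]
grip_width: 92.8
gripper_force: 0.0
```

```bash
python3 - <<'E'
from h import *
import pickle
s=manip.sense();print(s["ee_pos"],s["tool_rot"])
w=manip.get_image("wrist");pickle.dump(w,open("w8.pkl","wb"))
E
python3 gap.py w8.pkl; python3 - <<'E'
from h import *
import pickle
for f in ("w5","w8"):
  w=pickle.load(open(f+".pkl","rb"));g=cv2.cvtColor(w["img"],cv2.COLOR_RGB2GRAY)
  print(f)
  for y in list(range(58,78,4))+list(range(82,92,2))+list(range(204,216,3))+[222,228,234]: print(y,g[y,362:382].tolist())
  print([g[225:252,x].tolist() for x in (280,360)])
E
```

```text
[ 598.07368044 -224.38807356  154.94330504] [-7.95058643e-04  6.37969377e-01  7.70061273e-01 -2.77033375e-04]
w8.pkl
-82 373 381 [-82.4  48.7] [-82.4  55.7] gap 7.0
-75 373 379 [-74.9  48.9] [-75.   54.2] gap 5.3
-68 373 380 [-68.3  49.1] [-68.3  55.3] gap 6.2
-40 372 378 [-40.4  49.1] [-40.4  54.5] gap 5.4
-30 372 378 [-30.   49.4] [-30.1  54.8] gap 5.4
-20 371 377 [-20.4  48.8] [-20.4  54.3] gap 5.5
-10 371 377 [-9.8 49.1] [-9.9 54.6] gap 5.5
0 370 377 [-0.  48.5] [-0. 55.] gap 6.5
10 370 376 [ 9.9 48.9] [ 9.9 54.4] gap 5.6
20 370 375 [20.  49.2] [20.  53.9] gap 4.7
30 369 374 [30.2 48.6] [30.2 53.3] gap 4.7
40 370 374 [39.6 49.9] [39.6 53.7] gap 3.8
66 368 373 [65.6 48.9] [65.6 53.7] gap 4.8
72 366 372 [72.4 47.2] [72.4 53. ] gap 5.8
78 367 373 [78.4 48.4] [78.4 54.2] gap 5.9
w5
58 [204, 203, 204, 203, 203, 204, 202, 204, 206, 203, 178, 223, 220, 216, 214, 214, 201, 97, 32, 64]
62 [204, 203, 203, 203, 203, 203, 203, 204, 208, 197, 166, 223, 225, 226, 224, 221, 195, 36, 33, 70]
66 [205, 203, 205, 204, 204, 204, 205, 206, 207, 189, 164, 217, 219, 219, 216, 211, 170, 32, 34, 75]
70 [
[... 2823 characters left out ...]
, 89, 75, 45, 54, 76, 80, 76, 76, 75, 74, 75, 76, 77, 77, 76]
213 [91, 93, 92, 88, 89, 87, 79, 61, 52, 73, 75, 74, 73, 74, 76, 76, 77, 77, 77, 76]
222 [162, 127, 148, 171, 196, 191, 181, 228, 228, 227, 226, 211, 56, 22, 32, 33, 32, 32, 31, 31]
228 [216, 218, 215, 213, 209, 179, 187, 225, 224, 224, 215, 138, 20, 24, 31, 33, 43, 54, 66, 65]
234 [218, 217, 213, 212, 211, 189, 228, 229, 229, 229, 221, 146, 29, 61, 82, 82, 82, 82, 81, 82]
[[222, 223, 223, 223, 223, 222, 223, 223, 224, 224, 224, 223, 224, 224, 205, 208, 221, 224, 210, 150, 102, 60, 24, 49, 83, 92, 91], [216, 215, 216, 217, 217, 217, 216, 217, 217, 217, 215, 217, 217, 218, 201, 195, 212, 222, 223, 226, 167, 92, 50, 24, 62, 83, 88]]
```

The rear of the plate opened about 0.7 mm when the sleeve slid (0.4° yaw), while the end stop and front dowel stayed in contact. I'll nudge the plate's -y edge near the rear with closed fingertips, kept low on the plate.

>>> drive_tool(steps=[{"offset":[0.7,-0.4,0],"turn":[0,0,0],"fingers":0},{"offset":[1.5,-0.8,0],"turn":[0,0,0],"fingers":0},{"offset":[2.3,-1.2,0],"turn":[0,0,0],"fingers":0},{"offset":[3.1,-1.6,0],"turn":[0,0,0],"fingers":0},{"offset":[3.74,-1.86,0],"turn":[0,0,0],"fingers":0},{"offset":[3.74,-1.86,0],"turn":[0,0,0],"fingers":0},{"offset":[3.74,-1.86,0.5],"turn":[0,0,0],"fingers":0},{"offset":[3.74,-1.86,1.0],"turn":[0,0,0],"fingers":0},{"offset":[3.74,-1.86,1.5],"turn":[0,0,0],"fingers":0},{"offset":[3.74,-1.86,1.5],"turn":[0,0,0],"fingers":0},{"offset":[3.74,-1.86,1.5],"turn":[0,0,0],"fingers":0},{"offset":[3.74,-1.86,1.5],"turn":[0,0,0],"fingers":0}], squeeze=5)

```text
clock: 20.8
ee_pos: [498.7, -92.3, 97.4]
tool_rot: [0.001, 0.638, 0.77, 0.0]
force: [0.0, -0.2, -0.2]
grip_width: 17.9
gripper_force: 0.0
```

```bash
python3 st.py
```

```text
[498.73630346 -92.28984874  97.35179687] [9.19083891e-04 6.38368093e-01 7.69730651e-01 2.41036959e-04] [ 0.00457983 -0.19203176 -0.19158633] 17.879114745101845 0.0
-72.5864621863342 -74.77224008306602
blue [189.37302977 207.57968476] [172 195  38  28 571]
red 1 (208.0, 0.0, 0.0, 0.0)
```

>>> drive_tool(steps=[{"offset":[0.04,0,0.5],"turn":[0,0,0],"fingers":0},{"offset":[0.04,0,1.0],"turn":[0,0,0],"fingers":0},{"offset":[0.04,0,1.5],"turn":[0,0,0],"fingers":0},{"offset":[0.04,0,1.9],"turn":[0,0,0],"fingers":0},{"offset":[0.04,0,2.1],"turn":[0,0,0],"fingers":0},{"offset":[0.04,0,2.1],"turn":[0,0,0],"fingers":0},{"offset":[0.04,0,2.1],"turn":[0,0,0],"fingers":0},{"offset":[0.04,0.1,2.1],"turn":[0,0,0],"fingers":0},{"offset":[0.04,0.17,2.1],"turn":[0,0,0],"fingers":0},{"offset":[0.04,0.2,2.1],"turn":[0,0,0],"fingers":0},{"offset":[0.04,0.2,2.1],"turn":[0,0,0],"fingers":0},{"offset":[0.04,0.2,2.1],"turn":[0,0,0],"fingers":0}])

```text
clock: 21.85
ee_pos: [505.5, -88.3, 12.5]
tool_rot: [0.0, 0.638, 0.77, 0.0]
force: [0.3, 0.5, -1.0]
grip_width: 0.3
gripper_force: 0.0
```

```bash
python3 st.py
```

```text
[505.54480201 -88.27461777  12.54309415] [3.59531905e-04 6.37994081e-01 7.70041177e-01 9.72773278e-05] [ 0.30416136  0.45977097 -1.00904417] 0.3411776473882719 0.0
-75.26544740186894 -67.3353764555328
blue [189.35901926 207.5849387 ] [172 195  38  28 571]
red 1 (207.5, 0.0, 0.0, 0.0)
```

>>> drive_tool(steps=[{"offset":[0,0.03,0],"turn":[0,0,0],"fingers":0},{"offset":[0,0.06,0],"turn":[0,0,0],"fingers":0},{"offset":[0,0.09,0],"turn":[0,0,0],"fingers":0},{"offset":[0,0.09,0],"turn":[0,0,0],"fingers":0}])

```text
clock: 22.23
ee_pos: [508.9, -87.6, 12.2]
tool_rot: [0.0, 0.638, 0.77, 0.0]
force: [-0.4, 0.4, 0.8]
grip_width: 0.6
gripper_force: 0.0
```

>>> drive_tool(steps=[{"offset":[0,0.012,0],"turn":[0,0,0],"fingers":0},{"offset":[0,0.025,0],"turn":[0,0,0],"fingers":0},{"offset":[0,0.025,0],"turn":[0,0,0],"fingers":0}])

```text
clock: 22.48
ee_pos: [509.7, -87.4, 12.1]
tool_rot: [-0.0, 0.638, 0.77, 0.0]
force: [0.3, -0.3, 0.1]
grip_width: 0.3
gripper_force: 0.0
```

>>> drive_tool(steps=[{"offset":[0,0.012,0],"turn":[0,0,0],"fingers":0},{"offset":[0,0.025,0],"turn":[0,0,0],"fingers":0},{"offset":[0,0.025,0],"turn":[0,0,0],"fingers":0}])

```text
clock: 22.73
ee_pos: [510.7, -87.2, 12.2]
tool_rot: [0.0, 0.638, 0.77, 0.0]
force: [0.3, 0.4, 0.8]
grip_width: 0.4
gripper_force: 0.0
```

>>> drive_tool(steps=[{"offset":[0,0.012,0],"turn":[0,0,0],"fingers":0},{"offset":[0,0.018,0],"turn":[0,0,0],"fingers":0},{"offset":[0,0.018,0],"turn":[0,0,0],"fingers":0}])

```text
clock: 22.98
ee_pos: [511.4, -87.1, 12.2]
tool_rot: [0.0, 0.638, 0.77, 0.0]
force: [0.3, 0.2, -0.2]
grip_width: 0.5
gripper_force: 0.0
```

>>> drive_tool(steps=[{"offset":[0,0.012,0],"turn":[0,0,0],"fingers":0},{"offset":[0,0.025,0],"turn":[0,0,0],"fingers":0},{"offset":[0,0.025,0],"turn":[0,0,0],"fingers":0}])

```text
clock: 23.23
ee_pos: [512.4, -86.9, 12.1]
tool_rot: [0.0, 0.638, 0.77, -0.0]
force: [-0.1, 0.3, 0.2]
grip_width: 0.6
gripper_force: 0.0
```

>>> drive_tool(steps=[{"offset":[0,0.012,0],"turn":[0,0,0],"fingers":0},{"offset":[0,0.02,0],"turn":[0,0,0],"fingers":0},{"offset":[0,0.02,0],"turn":[0,0,0],"fingers":0}])

```text
clock: 23.48
ee_pos: [512.8, -86.7, 12.0]
tool_rot: [-0.0, 0.638, 0.77, -0.0]
force: [-1.8, -0.4, 1.1]
grip_width: 0.3
gripper_force: 0.8
```

>>> drive_tool(steps=[{"offset":[0,0.012,0],"turn":[0,0,0],"fingers":0},{"offset":[0,0.02,0],"turn":[0,0,0],"fingers":0},{"offset":[0,0.02,0],"turn":[0,0,0],"fingers":0}])

```text
clock: 23.73
ee_pos: [513.5, -86.4, 12.0]
tool_rot: [-0.001, 0.638, 0.77, -0.0]
force: [-2.2, 1.2, 0.9]
grip_width: 0.4
gripper_force: 1.4
```

Contact at about 2 N, with the plate moving. I'll continue in small steps until it firms up.

>>> drive_tool(steps=[{"offset":[0,0.008,0],"turn":[0,0,0],"fingers":0},{"offset":[0,0.013,0],"turn":[0,0,0],"fingers":0},{"offset":[0,0.013,0],"turn":[0,0,0],"fingers":0}])

```text
clock: 23.98
ee_pos: [513.8, -86.3, 11.9]
tool_rot: [-0.001, 0.638, 0.77, -0.0]
force: [-5.1, 0.3, 3.8]
grip_width: 0.7
gripper_force: 2.6
```

```bash
python3 st.py
```

```text
[513.82222002 -86.28792951  11.94899337] [-7.40458198e-04  6.38000991e-01  7.70035097e-01 -3.69262211e-04] [-5.08297525  0.31162877  3.80415232] 0.6632151944932616 2.6436137035489082
-75.67796753924988 -58.83246149854828
blue [189.36888112 207.51223776] [172 195  38  28 572]
red 0 0
```

>>> drive_tool(steps=[{"offset":[0,-0.1,0],"turn":[0,0,0],"fingers":0},{"offset":[0,-0.4,0],"turn":[0,0,0],"fingers":0},{"offset":[0,-0.5,-0.8],"turn":[0,0,0],"fingers":0},{"offset":[0,-0.5,-1.8],"turn":[0,0,0],"fingers":0},{"offset":[0,-0.5,-2.8],"turn":[0,0,0],"fingers":0},{"offset":[0,-0.5,-3.57],"turn":[0,0,0],"fingers":0.2},{"offset":[-0.8,0,-3.57],"turn":[0,0,0],"fingers":0.5},{"offset":[-1.6,0.5,-3.57],"turn":[0,0,0],"fingers":0.8},{"offset":[-2.4,1,-3.57],"turn":[0,0,0],"fingers":1},{"offset":[-3.2,1.43,-3.57],"turn":[0,0,0],"fingers":1},{"offset":[-3.79,1.43,-3.57],"turn":[0,0,0],"fingers":1},{"offset":[-3.79,1.43,-3.57],"turn":[0,0,0],"fingers":1},{"offset":[-3.79,1.43,-3.57],"turn":[0,0,0],"fingers":1},{"offset":[-3.79,1.43,-3.57],"turn":[0,0,0],"fingers":1},{"offset":[-3.79,1.43,-3.57],"turn":[0,0,0],"fingers":1}])

```text
clock: 25.28
ee_pos: [598.6, -223.7, 154.9]
tool_rot: [0.0, 0.638, 0.77, 0.0]
force: [0.3, 0.2, 1.0]
grip_width: 63.9
gripper_force: 0.0
```

```bash
python3 - <<'E'
from h import *
import pickle
s=manip.sense();print(s["ee_pos"],s["clock"],s["force"])
w=manip.get_image("wrist");pickle.dump(w,open("w9.pkl","wb"))
J=np.array([585.7,-149.7]);u=np.array([.186,-.9826]);v=np.array([.9826,.186])
# subpixel: plate edge = grey minimum/steepest fall, bar = 50% fall, via 8x upsampled profiles
for f in ("w5","w8","w9"):
  w=pickle.load(open(f+".pkl","rb"));g=cv2.cvtColor(w["img"],cv2.COLOR_RGB2GRAY).astype(float)
  def m(rows):
    o=[]
    for y in rows:
      x=np.arange(355,390,.1);r=np.interp(x,np.arange(640),g[y]);
      b=x[np.argmax((r<110)&(x>369))]            # bar edge
      k=(x>b-10)&(x<b-3); e=x[k][np.argmin(r[k])]; o.append(b-e)
    return np.round(np.mean(o),2)
  print(f,"rear",m(range(58,77)),"front",m(range(226,236)))
  print([g[225:252,x].astype(int).tolist() for x in (280,360)])
E
```

```text
[ 598.57453704 -223.72159976  154.9260866 ] 25.2833 [0.33339072 0.1722415  0.9666284 ]
w5 rear 6.68 front 6.25
[[222, 221, 222, 223, 223, 222, 221, 223, 222, 223, 223, 224, 201, 214, 226, 224, 221, 161, 101, 61, 25, 47, 82, 91, 91, 90, 90], [218, 218, 218, 219, 219, 217, 219, 219, 220, 220, 219, 219, 221, 200, 210, 220, 221, 225, 172, 110, 61, 26, 54, 81, 86, 85, 86]]
w8 rear 7.58 front 6.29
[[222, 223, 223, 223, 223, 222, 223, 223, 224, 224, 224, 223, 224, 224, 205, 208, 221, 224, 210, 150, 102, 60, 24, 49, 83, 92, 91], [216, 215, 216, 217, 217, 217, 216, 217, 217, 217, 215, 217, 217, 218, 201, 195, 212, 222, 223, 226, 167, 92, 50, 24, 62, 83, 88]]
w9 rear 6.59 front 7.32
[[101, 100, 100, 205, 233, 233, 233, 233, 233, 233, 233, 233, 233, 234, 217, 229, 236, 235, 233, 176, 117, 77, 34, 30, 83, 101, 100], [190, 162, 97, 98, 197, 229, 229, 229, 229, 229, 229, 229, 229, 230, 231, 214, 226, 232, 233, 235, 182, 124, 75, 27, 57, 89, 96]]
```

```bash
python3 - <<'E'
from h import *
import pickle
for f in ("w5","w8","w9"):
  w=pickle.load(open(f+".pkl","rb"));g=cv2.cvtColor(w["img"],cv2.COLOR_RGB2GRAY)
  print(f)
  for y in (60,66,72,140,160,180,207,210,224,228,232,236): print(y,g[y,362:384].tolist())
E
```

```text
w5
60 [204, 202, 202, 203, 203, 203, 203, 204, 207, 201, 172, 225, 226, 224, 222, 221, 202, 43, 33, 68, 82, 80]
66 [205, 203, 205, 204, 204, 204, 205, 206, 207, 189, 164, 217, 219, 219, 216, 211, 170, 32, 34, 75, 81, 82]
72 [205, 204, 205, 205, 205, 206, 204, 208, 212, 180, 191, 220, 221, 220, 222, 221, 173, 21, 43, 79, 82, 82]
140 [94, 93, 95, 95, 93, 97, 93, 92, 103, 107, 108, 110, 110, 86, 36, 27, 34, 35, 37, 35, 34, 36]
160 [92, 96, 94, 93, 94, 95, 91, 99, 103, 103, 105, 107, 92, 36, 25, 34, 33, 33, 33, 33, 33, 35]
180 [94, 94, 91, 92, 92, 91, 100, 110, 108, 106, 106, 94, 39, 23, 34, 33, 34, 34, 34, 34, 34, 35]
207 [92, 89, 90, 87, 74, 46, 49, 68, 81, 81, 78, 77, 76, 76, 75, 76, 78, 78, 78, 71, 47, 33]
210 [90, 88, 88, 86, 63, 46, 61, 78, 76, 75, 74, 73, 75, 76, 77, 77, 75, 76, 76, 75, 65, 31]
224 [213, 211, 211, 183, 212, 224, 225, 225, 225, 212, 30, 37, 77, 73, 32, 31, 32, 30, 32, 32, 32, 31]
228 [214, 212, 210, 184, 225, 226, 226, 226, 215, 90, 21, 46, 80, 78, 77, 68, 62, 56, 41, 32, 43, 74]
232 [213, 211, 205, 178, 228, 229, 229, 228, 223, 157, 29, 57, 82, 80, 80, 82, 81, 81,
[... 1907 characters left out ...]
102, 103, 105, 102, 102, 102, 97, 102, 119, 120, 120, 119, 105, 40, 27, 38, 39, 38, 38, 37, 36, 41]
207 [102, 102, 99, 98, 99, 89, 52, 52, 58, 70, 86, 91, 88, 86, 86, 84, 83, 85, 84, 73, 51, 36]
210 [101, 102, 100, 98, 99, 80, 50, 57, 85, 89, 86, 85, 85, 82, 84, 85, 84, 86, 85, 85, 83, 70]
224 [100, 97, 97, 95, 93, 101, 125, 125, 126, 124, 113, 30, 26, 34, 35, 37, 36, 37, 36, 37, 37, 51]
228 [99, 124, 224, 194, 181, 234, 234, 233, 234, 229, 168, 23, 43, 85, 71, 71, 72, 72, 66, 36, 51, 88]
232 [230, 227, 226, 226, 202, 238, 237, 238, 238, 233, 155, 29, 57, 91, 88, 90, 89, 91, 88, 88, 90, 90]
236 [229, 227, 226, 218, 184, 237, 238, 237, 238, 230, 92, 34, 73, 94, 91, 90, 90, 92, 91, 90, 89, 89]
```

The plate-to-bar gaps at rear, middle, front and end now match the seated state from before the slide, shifted by the same pixel offset. The button is out and the gripper is clear, so I'm handing in.

```bash
python3 -c "
from workcell import manip
print(manip.close_job())"
```

```text
the job is handed in; nothing more can be done
None
```

I set the jar stop home in the bracket and let it go, then slid the sleeve out to its next hole, where the button popped out. Sliding the sleeve opened the rear dowel by about 0.7 mm, so I nudged the plate back; camera measurements showed it home again, with no jar seen to move, and I handed in at about 25 s of the 58 s.

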